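# Assemble the two-tier counter rack and lock it

## Robot

A 6-joint arm with a two-finger parallel gripper is mounted at the origin on the work surface. World frame = base frame: x ahead of the robot, y to its left, z up, the work surface at z = 0. Lengths are in m, angles in rad, forces in N, time in s.
With the tool pointing down it reaches from about 0.425 to 0.95 m from the base axis. Payload 3.5 kg.
Tool frame: the origin (TCP) lies midway between the tips of the shut fingers; the grasp point (between the pads) lies 19 mm behind it; x points along the fingers, y is the direction in which the jaws open and shut, and the axes are right-handed (so a half turn about x gives the same grasp; the last joint's range is limited). The gripper opens to 85 mm and grips with 20 to 120 N. Pads are 22 mm wide; open, the fingers measure 114 mm over their backs; the gripper's body (76 mm by 85 mm) begins 54 mm behind the grasp point. The pads swing forward as they close: fully open they stand 13 mm farther back than shut.
Start: joints at [1.104, 0.286, 1.577, -0, 1.279, -0.15], TCP at [0.21, 0.641, 0.231] pointing down, gripper open.
Joint ranges: [-2.77, 2.77], [-0.9, 2.22], [0.21, 2.48], [-1.53, 4.67], [0.24, 2.81], [-2.84, 2.84]. Speed limits (rad/s): [2.79, 2.79, 3.14, 3.14, 3.14, 3.14].

## Interface

Orientations are given as a unit quaternion [x, y, z, w].
In Python, from plant import ctrl, vision gives the robot as it stands. The module is installed in compiled form; this text tells all that it offers.
- The arm moves only by the tool play_rows, never from a script. Its arguments are lists of equal length, an entry for each row: "claw": the closure in counts, from 0 (fully open) to 255 (shut); "travel": the shift along the tool's x, y, z in m, a list of three; "dr": the turn, a rotation vector about the tool's x, y, z in rad, a list of three. In form: {"claw": [claw, ...], "travel": [[tx, ty, tz], ...], "dr": [[wx, wy, wz], ...]}. A call has 1 to 20 rows; each row is the pose to reach, as a shift and turn from the pose measured when the call began, along the tool's axes at that moment; what a row does not reach only later rows make up. A row lasts 1/10 s, in which the tool goes at most 50 mm and 8.59 degrees, less where a joint would pass 70% of its speed; a pose out of reach is approached as far as the arm can. A call with a gripper value outside its range is refused whole. The fingers move at their own pace and stop on an object; "force" is the grip in N (left out, the last holds). Time passes only in rows, so rows that repeat a pose let the fingers close. It gives the time, the measured TCP pose, the force and the opening at its end, in the units of the state.
- ctrl.get_state(): the state, without advancing time (a new reading comes with each control period).
- vision.read_camera(name): name is "scene" or "top" or "wrist"; returns a dict with "img" (384x512x3 uint8, red, green, blue), "range_z" (384x512 float32, m along the optical axis (not along the pixel's ray), 0 where there is no reading), "K" (3x3 intrinsics, pixels), "world_to_cam" (4x4, takes a point from world to camera coordinates). Camera axes: x right, y up, looking along -z (the intrinsics and any distortion apply to the point x, -y, -z); pixel columns grow to the right and rows downward; lengths in m; the calibration is good to about 2 mm. A picture is of the moment at which its call begins.
- ctrl.sign_off(): hands the job in, once; it reports no verdict.
The state is a dict: "time": time; "qpos": joint angles; "dq": joint speeds; "joint_efforts": joint torques, N m; "eef_pos": TCP position; "tcp_rot": TCP orientation; "contact_force": force on the tool from outside, world axes, zero at the start; "wrist_torque": the same for the moment, N m; "opening": opening from 0.0 (shut) to 1.0 (fully open).
Only numpy, scipy, OpenCV 4.12 (cv2) and the standard library are available. Lean on these libraries where they do the work, as an engineer would, in place of code of your own. Each camera call takes 0.05 s, during which the arm holds its last target.

## Task

Put the two wooden trays back on the four-post rack: first the deep tray, all the way down on the base board, then the shallow tray resting level on the post shoulders above it, each with every corner hole over its own post. Lower them into place, do not drop them; then push the keeper bar shut over the top tray until it stops, and leave the cup, the steel whistle, the storage box and the spatula where they stand.

Things in the scene. Friction and masses are not known exactly. Their poses are not given: they have to be found in the camera images.
- rack: Fixed rack; origin on the counter below the middle of its four posts, x short way, y long way, z up. Base board 160 (x) x 250 (y: -137 to +113) x 12 mm thick. Posts at x = +-48, y = +-76 mm: diameter 22 mm up to a flat shoulder 90 mm above the counter, then a 9 mm pin with tapered tip ending at 130 mm. A mast (diameter 16 mm) at x = 0, y = -122 mm carries the keeper bar.
- keeper (a joint): Angle (rad) of the steel keeper bar about the rack's vertical mast. 0 = shut at its end stop, bar along rack +y over the trays' middle; positive = open, turning clockwise from above towards rack +x, so the bar points along (sin q, cos q) in the rack frame; limit 2.0; starts wide open. Stiff hinge: stays where left, about 1 N at the knob moves it.
- keeper_knob (a point): Centre of the upright wooden knob on the keeper bar, 115 mm from the mast's axis: diameter 18 mm, from the bar's top (152.5 mm above the counter) up to 187.5 mm; push it sideways to swing the bar. Bar: 14 mm wide, 10 mm thick, reaching 128 mm from the mast's axis, underside 142.5 mm up; shut, it passes 4.5 mm over the seated shallow tray's handle.
- deep_tray_grip (a point): Loose wooden deep tray: 150 (x) x 200 (y) mm, rim 30 mm high and 5 mm thick, floor 8 mm; four round through holes, diameter 28 mm, at x = +-48, y = +-76 mm. Handle: upright fin in the middle, 14 mm thick (x), 70 mm long (y), top 55 mm above the underside. This point: on the centre line, 40 mm above the underside; axes x short way, y long way, z up; same after a half turn. 0.28 to 0.52 kg.
- shallow_tray_grip (a point): Loose wooden shallow tray: 140 (x) x 190 (y) mm, rim 14 mm high and 5 mm thick, floor 6 mm; four round through holes, diameter 14 mm, at x = +-48, y = +-76 mm. Handle: upright fin in the middle, 14 mm thick (x), 70 mm long (y), top 48 mm above the underside. This point: on the centre line, 34 mm above the underside; axes x short way, y long way, z up; same after a half turn. 0.21 to 0.39 kg.
- cup: White ceramic cup, 76 mm wide, 85 mm tall, origin under its centre; leave it alone.
- whistle: Stainless cooker whistle, 44 mm wide, 68 mm tall, origin under its centre; leave it alone.
- storage_box: Blue plastic lidded storage box, 76 (x) x 96 (y) x 150 mm tall, origin under its centre; leave it alone.
- spatula: Wooden spatula 260 mm long lying on the counter along its x axis; leave it alone.

How it is judged:
On the way, in this order (a step that is already met when the one before it is completed fails the run):
1. the deep tray is fully down on the base board over all four posts (x of deep_tray_grip in the frame of rack between -0.006 and 0.006 m and y of deep_tray_grip in the frame of rack between -0.006 and 0.006 m and z of deep_tray_grip in the frame of rack between 0.048 and 0.056 m and angle between deep_tray_grip's own z axis and vertical below 0.04 rad and angle between the y axis of deep_tray_grip and the y axis of rack, either way round below 0.08 rad), for 0.2 s.
2. the shallow tray rests level on the four shoulders, the deep tray still below it (all of step 1 and x of shallow_tray_grip in the frame of rack between -0.006 and 0.006 m and y of shallow_tray_grip in the frame of rack between -0.006 and 0.006 m and z of shallow_tray_grip in the frame of rack between 0.12 and 0.128 m and angle between shallow_tray_grip's own z axis and vertical below 0.04 rad and angle between the y axis of shallow_tray_grip and the y axis of rack, either way round below 0.08 rad), for 0.2 s.
3. the keeper bar is shut over the top tray (all of step 2 and value of joint keeper below 0.08 rad), for 0.2 s.
At the end, for the whole second after the job is handed in: Deep tray level on the base board (height within 4 mm, centred within 6 mm, tilt under 0.04 rad), shallow tray level on the shoulders (the same tolerances), long sides along the rack within 0.08 rad, keeper bar within 0.08 rad of shut (all of step 3); the robot touches nothing.
It fails at once if the cup is shifted by more than 25 mm or tipped (distance of cup from where it was at the start of the episode above 0.025 m or angle between cup's own z axis and vertical above 0.5 rad).
It fails at once if the whistle is shifted by more than 25 mm or tipped (distance of whistle from where it was at the start of the episode above 0.025 m or angle between whistle's own z axis and vertical above 0.5 rad).
It fails at once if the storage box is shifted by more than 25 mm or tipped (distance of storage_box from where it was at the start of the episode above 0.025 m or angle between storage_box's own z axis and vertical above 0.5 rad).
It fails at once if the spatula is shifted by more than 25 mm (distance of spatula from where it was at the start of the episode above 0.025 m).
It fails at once if a tray is dropped (falls free of the fingers faster than 0.6 m/s) ((linear speed of deep_tray above 0.6 m/s and contact force between the fingers and deep_tray below 0.3 N) or (linear speed of shallow_tray above 0.6 m/s and contact force between the fingers and shallow_tray below 0.3 N)).
It also fails if it takes over 70 s, if anything falls off the work surface, if the arm or the gripper's body presses on something with over 40 N, if the wrist force passes 120 N, or if a joint passes its speed limit or range.

## Working session

There is one attempt and no reset: what is moved stays moved. The work goes in short steps, Python scripts to look and compute and a tool call to move; the robot and the scene stay as the last step left them, time stands still between calls to the robot, and variables do not carry over. Pictures are saved under pics/ and viewed, and the job is handed in when it is done.

Besides the shell and the picture viewer there is one more tool, called by a JSON object that holds its "fn" and its "kwargs". play_rows: Moves the arm, as the interface text tells. Its arguments: {"type":"object","properties":{"claw":{"type":"array","items":{"type":"number"}},"travel":{"type":"array","items":{"type":"array","items":{"type":"number"}}},"dr":{"type":"array","items":{"type":"array","items":{"type":"number"}}},"force":{"type":"number"}},"required":["claw","travel","dr"]}

```bash
mkdir -p pics; python3 - <<'E'
from plant import ctrl, vision
import cv2, numpy as np
for n in ["scene","top","wrist"]:
    d=vision.read_camera(n); np.savez(f"{n}0.npz",**d)
    cv2.imwrite(f"pics/{n}0.png",d["img"][:,:,::-1])
    print(n,d["K"].tolist(),np.round(d["world_to_cam"],3).tolist(),d["range_z"].min(),d["range_z"].max(),[k for k in d])
s=ctrl.get_state(); print(s)
E
```

```text
scene [[476.9338004867871, 0.0, 243.1446412857386], [0.0, 476.9338004867871, 187.49123522511712], [0.0, 0.0, 1.0]] [[0.236, 0.972, 0.005, -0.132], [-0.618, 0.146, 0.773, 0.25], [0.75, -0.186, 0.635, -1.564], [0.0, 0.0, 0.0, 1.0]] 0.0 3.2545176 ['img', 'range_z', 'K', 'world_to_cam']
top [[494.6167023780219, 0.0, 246.33894839236504], [0.0, 494.6167023780219, 186.80622046718233], [0.0, 0.0, 1.0]] [[0.001, -1.0, -0.008, -0.005], [0.981, -0.0, 0.192, -0.571], [-0.192, -0.008, 0.981, -1.513], [0.0, 0.0, 0.0, 1.0]] 0.0 2.6026986 ['img', 'range_z', 'K', 'world_to_cam']
wrist [[334.14285391097764, 0.0, 253.25879137457744], [0.0, 334.14285391097764, 192.51645175889624], [0.0, 0.0, 1.0]] [[0.312, 0.95, -0.002, -0.674], [-0.915, 0.3, -0.271, 0.035], [-0.257, 0.087, 0.963, -0.379], [0.0, 0.0, 0.0, 1.0]] 0.0 1.2699052 ['img', 'range_z', 'K', 'world_to_cam']
{'time': 0.15, 'qpos': array([ 1.10400380e+00,  2.87025676e-01,  1.57782992e+00, -4.71921060e-05,
        1.27858832e+00, -1.49993887e-01]), 'dq': array([ 0.0019018 , -0.00405612, -0.00248209, -0.00079351,  0.00214335,
        0.00056986]), 'joint_efforts': array([ 1.51556891e-03, -4.06602752e+01, -2.93144292e+01, -5.73826128e-05,
        3.92884729e-03,  4.28411022e-05]), 'eef_pos': array([0.21002906, 0.64096124, 0.23022843]), 'tcp_rot': array([ 0.11090415,  0.69843844, -0.11216113,  0.69807155]), 'contact_force': array([ 0.10628936, -0.0054759 , -0.41469153]), 'wrist_torque': array([ 0.06258008,  0.03140517, -0.01824445]), 'opening': 0.9978670574376797}
```

View pics/scene0.png

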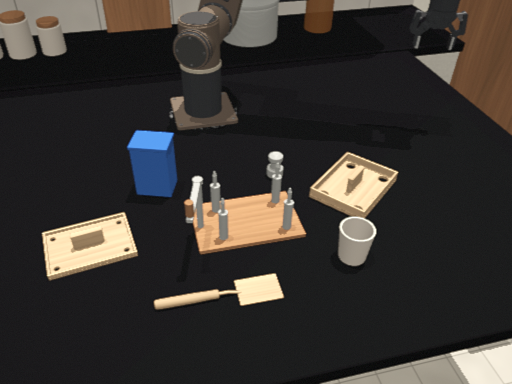

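View pics/top0.png

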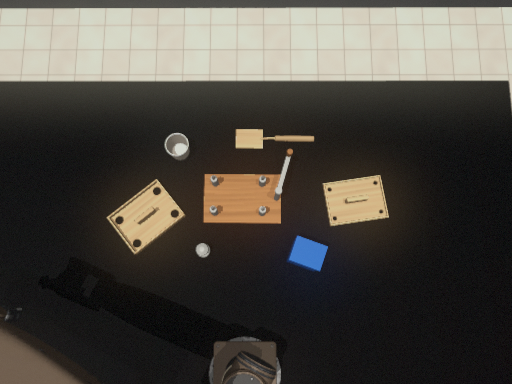

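View pics/wrist0.png

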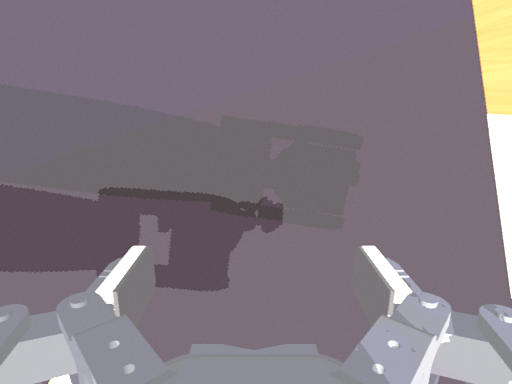

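The top view shows the rack at about (240,197) with the bar open towards (290,152). The deep tray is at (146,216), the shallow tray at (356,200), the cup at (177,147), the whistle at (203,250), the box at (308,253) and the spatula at (275,139). Next I'll measure their poses.

```bash
cat > h.py <<'E'
import numpy as np, cv2
from scipy.spatial.transform import Rotation as R
def rays(d,uv):
    uv=np.atleast_2d(uv).astype(float);K=d["K"];T=d["world_to_cam"]
    c=np.c_[(uv[:,0]-K[0,2])/K[0,0],-(uv[:,1]-K[1,2])/K[1,1],-np.ones(len(uv))]
    return -T[:3,:3].T@T[:3,3], c@T[:3,:3]
def plane(d,uv,z):
    o,r=rays(d,uv); return o+r*((z-o[2])/r[:,2])[:,None]
def cloud(d):
    h,w=d["range_z"].shape; v,u=np.mgrid[:h,:w]
    o,r=rays(d,np.c_[u.ravel(),v.ravel()])
    return (o+r*d["range_z"].ravel()[:,None]).reshape(h,w,3)
def proj(d,p):
    p=np.atleast_2d(p);T=d["world_to_cam"];c=p@T[:3,:3].T+T[:3,3];K=d["K"]
    return np.c_[K[0,0]*c[:,0]/-c[:,2]+K[0,2],K[1,1]*-c[:,1]/-c[:,2]+K[1,2]]
E
python3 - <<'E'
from h import *
d=dict(np.load("top0.npz")); P=cloud(d)
hsv=cv2.cvtColor(d["img"],cv2.COLOR_RGB2HSV)
print("counter z",np.median(P[180:300,440:500,2]))
m=((hsv[...,2]>90)&(d["range_z"]>0)).astype(np.uint8); m[:90]=0; m[335:]=0
m=cv2.morphologyEx(m,cv2.MORPH_CLOSE,np.ones((3,3)))
n,l,st,ce=cv2.connectedComponentsWithStats(m)
for i in range(1,n):
    if st[i,4]>60:
        q=P[l==i]; q=q[np.abs(q[:,2])<.3]
        r=cv2.minAreaRect((q[:,:2]*1000).astype(np.float32))
        print(st[i],ce[i].round(1),"z",np.percentile(q[:,2],[5,50,95]).round(3),"rect",np.round(r[0],1),np.round(r[1],1),round(r[2],1))
big=cv2.resize(d["img"][130:270,95:400],None,fx=2.6,fy=2.6,interpolation=cv2.INTER_CUBIC)
cv2.imwrite("pics/topz.png",big[:,:,::-1])
E
```

```text
counter z 0.0003805348085109683
[235 129  79  20 839] [262.7 138.4] z [-0.002  0.006  0.022] rect [744.6 -96.6] [261.9  69.1] 89.2
[164 133  25  27 506] [176.6 145. ] z [0.002 0.045 0.088] rect [716.9 225.2] [108.  81.] 22.6
[ 203  148   90   76 4019] [243.9 196.8] z [0.007 0.014 0.151] rect [571.6  -1.6] [278.5 221.1] 90.0
[ 322  175   67   51 2625] [355.1 200.1] z [0.    0.007 0.022] rect [ 538.  -359.6] [145.3 196.9] 8.5
[ 106  179   79   75 2894] [145.3 216.1] z [0.003 0.01  0.037] rect [484.4 322.6] [162.3 207.4] 39.2
[288 235  40  37 958] [307.5 253.3] z [0.062 0.15  0.155] rect [ 360.9 -196.2] [114.1  88.1] 69.8
[196 243  14  15 162] [202.4 249.8] z [0.004 0.064 0.072] rect [372.6 134.6] [40.1 44.1] 1.9
```

View pics/topz.png

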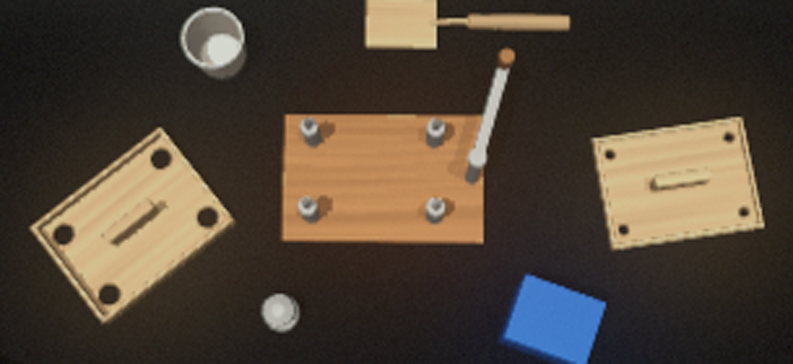

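```bash
cat >> h.py <<'E'
def rel(s,pos,yaw,tilt0=True):
    """travel, dr for tool-down pose with tool y at angle yaw (world), TCP at pos"""
    q=R.from_quat(s["tcp_rot"]).as_matrix()
    x=np.array([0,0,-1.]);y=np.array([np.cos(yaw),np.sin(yaw),0]);M=np.c_[x,y,np.cross(x,y)]
    return q.T@(np.array(pos)-s["eef_pos"]), R.from_matrix(q.T@M).as_rotvec()
def yaw(s):
    q=R.from_quat(s["tcp_rot"]).as_matrix(); return np.arctan2(q[1,1],q[0,1]), q
E
python3 - <<'E'
from h import *
from plant import ctrl
s=ctrl.get_state(); y,q=yaw(s); print("yaw deg",np.degrees(y)); print(q.round(3))
d=dict(np.load("wrist0.npz"));T=d["world_to_cam"];c=-T[:3,:3].T@T[:3,3]
print("cam in tool",q.T@(c-s["eef_pos"]),"look",q.T@(-T[2,:3]),"up",q.T@T[1,:3])
for yy in (39.2,-140.8):
    t,r=rel(s,[.484,.322,.25],np.radians(yy)); print(yy,t.round(3),r.round(3))
E
```

```text
yaw deg 71.84956877115877
[[-0.001  0.312  0.95 ]
 [-0.002  0.95  -0.312]
 [-1.    -0.002 -0.   ]]
cam in tool [-0.14294199 -0.000221   -0.06835813] look [ 9.62510541e-01 -5.76849217e-04  2.71243664e-01] up [ 2.71244076e-01  8.27084851e-04 -9.62510243e-01]
39.2 [-0.019 -0.218  0.36 ] [0.57  0.    0.002]
-140.8 [-0.019 -0.218  0.36 ] [-2.572e+00 -2.000e-03  0.000e+00]
```

{"fn": "play_rows", "kwargs": {"claw": [0,0,0,0,0,0,0,0,0,0,0], "travel": [[-0.003,-0.03,0.05],[-0.006,-0.055,0.09],[-0.009,-0.08,0.13],[-0.011,-0.105,0.17],[-0.013,-0.13,0.21],[-0.015,-0.155,0.25],[-0.017,-0.18,0.29],[-0.019,-0.2,0.33],[-0.019,-0.218,0.36],[-0.019,-0.218,0.36],[-0.019,-0.218,0.36]], "dr": [[0.06,0,0],[0.13,0,0],[0.2,0,0],[0.27,0,0],[0.34,0,0],[0.41,0,0],[0.48,0,0],[0.55,0,0],[0.57,0,0],[0.57,0,0],[0.57,0,0]]}}

```text
time: 1.25
eef_pos: [0.4843, 0.3212, 0.2491]
tcp_rot: [0.303, 0.639, -0.305, 0.638]
contact_force: [-0.6, 0.6, 0.6]
opening: 0.994
```

```bash
python3 - <<'E'
from h import *
from plant import ctrl,vision
d=vision.read_camera("wrist"); np.savez("wd.npz",**d); cv2.imwrite("pics/wd.png",d["img"][:,:,::-1])
s=ctrl.get_state(); print(s["time"],s["eef_pos"],np.degrees(yaw(s)[0]),s["contact_force"])
P=cloud(d); print(np.percentile(P[...,2],[5,25,50,75,95]))
E
```

```text
1.3 [0.48368086 0.32188554 0.24909442] 39.1878734021429 [ 0.03488507  1.26552232 -0.22706951]
[-6.78896681e-04  2.17299565e-04  1.04414542e-03  1.23879839e-02
  3.30716438e-01]
```

View pics/wd.png

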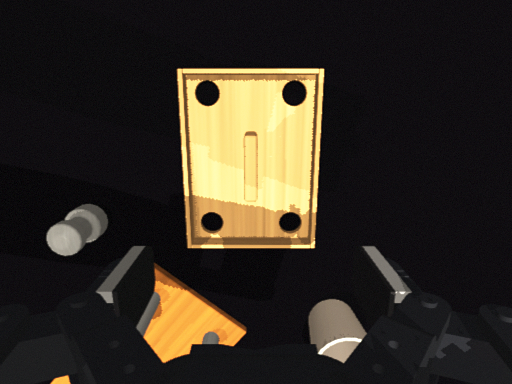

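The wrist view shows the deep tray's four holes at (207,93), (294,93), (212,222) and (290,222), with the fin at about (251,166). I'll compute the pose from the holes, the outer rim and the fin top.

```bash
cat >> h.py <<'E'
def tray(d,box,rim,floor,fin,dark=60,dbg=False):
    u0,v0,u1,v1=box; P=cloud(d)
    g=d["img"].max(2).copy(); m=np.zeros_like(g); m[v0:v1,u0:u1]=(g[v0:v1,u0:u1]>dark)*255
    cs,_=cv2.findContours(m,cv2.RETR_EXTERNAL,cv2.CHAIN_APPROX_NONE); c=max(cs,key=cv2.contourArea)
    q=plane(d,c[:,0],rim)[:,:2]*1000; r=cv2.minAreaRect(q.astype(np.float32))
    print("rim rect",np.round(r[0],1),np.round(r[1],1),round(r[2],2))
    f=np.zeros_like(g); cv2.drawContours(f,[c],-1,255,-1); h=cv2.bitwise_and(f,255-m)
    cs,_=cv2.findContours(h,cv2.RETR_EXTERNAL,cv2.CHAIN_APPROX_NONE)
    H=[]
    for k in sorted(cs,key=cv2.contourArea)[-4:]:
        k=k[:,0]; w=plane(d,k,floor)[:,:2]*1000; e=cv2.minEnclosingCircle(w.astype(np.float32)); H.append(plane(d,[k.mean(0)],floor)[0,:2]*1000)
        M=cv2.moments(k); print("hole px",k.mean(0).round(1),H[-1].round(1),"r",round(e[1],1))
    H=np.array(H); print("hole centre",H.mean(0).round(1))
    z=P[...,2]; fm=((z>fin-.008)&(z<fin+.008)); fm&=f>0
    pts=P[fm][:,:2]*1000
    if len(pts)>10:
        r=cv2.minAreaRect(pts.astype(np.float32)); print("fin",len(pts),np.round(r[0],1),np.round(r[1],1),round(r[2],2), P[fm][:,2].mean())
    a=H-H.mean(0); 
    v=np.linalg.svd(a)[2][0]; print("svd axis deg",np.degrees(np.arctan2(v[1],v[0])))
E
python3 - <<'E'
from h import *
d=dict(np.load("wd.npz")); tray(d,(165,55,340,258),.030,.008,.055,60)
E
```

```text
rim rect [482.4 317.3] [152.  200.1] 39.13
hole px [211.7 221.3] [492.5 229.1] r 12.4
hole px [289.6 221.4] [566.6 289.1] r 12.6
hole px [206.9  92.7] [397.3 346.2] r 12.9
hole px [293.9  92.5] [471.6 406.8] r 12.8
hole centre [482.  317.8]
fin 912 [483.  317.5] [13.7 70. ] 38.63 0.05496117260765245
svd axis deg 128.96537879103423
```

```bash
python3 - <<'E'
from h import *
from plant import ctrl
s=ctrl.get_state()
for z in (.1,.022):
  t,r=rel(s,[.4824,.3174,z],np.radians(39.0)); print(t.round(4),r.round(4))
E
```

```text
[ 0.1491 -0.0034  0.0027] [ 0.0033 -0.0001  0.0025]
[ 0.2271 -0.0033  0.0027] [ 0.0033 -0.0001  0.0025]
```

{"fn": "play_rows", "kwargs": {"claw": [0,0,0,0,0,0,0,0,255,255,255,255,255,255,255,255], "travel": [[0.04,-0.0034,0.0027],[0.085,-0.0034,0.0027],[0.13,-0.0034,0.0027],[0.16,-0.0034,0.0027],[0.19,-0.0034,0.0027],[0.215,-0.0034,0.0027],[0.227,-0.0034,0.0027],[0.227,-0.0034,0.0027],[0.227,-0.0034,0.0027],[0.227,-0.0034,0.0027],[0.227,-0.0034,0.0027],[0.227,-0.0034,0.0027],[0.227,-0.0034,0.0027],[0.227,-0.0034,0.0027],[0.227,-0.0034,0.0027],[0.227,-0.0034,0.0027]], "dr": [[0.003,0,0.0025],[0.003,0,0.0025],[0.003,0,0.0025],[0.003,0,0.0025],[0.003,0,0.0025],[0.003,0,0.0025],[0.003,0,0.0025],[0.003,0,0.0025],[0.003,0,0.0025],[0.003,0,0.0025],[0.003,0,0.0025],[0.003,0,0.0025],[0.003,0,0.0025],[0.003,0,0.0025],[0.003,0,0.0025],[0.003,0,0.0025]], "force": 60}}

```text
time: 2.9
eef_pos: [0.4828, 0.3174, 0.023]
tcp_rot: [0.304, 0.638, -0.304, 0.638]
contact_force: [-1.8, -1.8, 5.8]
opening: 0.158
```

```bash
python3 - <<'E'
from h import *
from plant import ctrl,vision
s=ctrl.get_state(); print(s["time"],s["eef_pos"],np.degrees(yaw(s)[0]),s["contact_force"],s["opening"])
# rack posts from top view
d=vision.read_camera("top"); np.savez("t1.npz",**d); P=cloud(d)
z=P[...,2]; cv2.imwrite("pics/t1.png",cv2.resize(d["img"][120:280,90:400],None,fx=2.5,fy=2.5)[:,:,::-1])
m=((z>.06)&(z<.2)).astype(np.uint8); n,l,st,ce=cv2.connectedComponentsWithStats(m)
for i in range(1,n):
    if 4<st[i,4]<400:
        q=P[l==i]; k=q[:,2]>np.max(q[:,2])-.03; print(st[i],q[k].mean(0).round(4),q[:,2].max().round(3))
E
```

```text
2.9 [0.48275935 0.31735903 0.02298275] 39.01625885736122 [-1.83372447 -1.82179824  5.75429783] 0.1584800976289771
[165 133  24  24 200] [0.7069 0.2182 0.0801] 0.093
[275 148  18  50 257] [ 0.6508 -0.1332  0.1845] 0.193
[211 175   7   9  50] [0.5903 0.0956 0.1157] 0.126
[259 175   7   9  50] [ 0.5894 -0.0554  0.1238] 0.134
[210 205   7   9  47] [0.4948 0.097  0.1198] 0.133
[259 206   7   8  47] [ 0.494  -0.0539  0.1224] 0.131
[196 243  12  12 110] [0.3751 0.1318 0.067 ] 0.077
[224 355  33  19 203] [0.054  0.0198 0.1805] 0.2
```

View pics/t1.png

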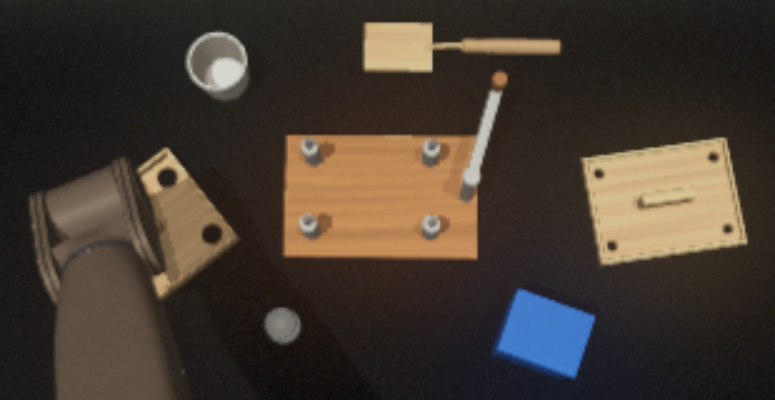

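```bash
python3 - <<'E'
from h import *
from plant import vision
d=dict(np.load("t1.npz"))
hsv=cv2.cvtColor(d["img"],cv2.COLOR_RGB2HSV)
m=((hsv[...,1]>90)&(hsv[...,2]>70)).astype(np.uint8)*255
m[:,:195]=0;m[:,300:]=0;m[:170]=0;m[235:]=0
cs,_=cv2.findContours(m,cv2.RETR_EXTERNAL,cv2.CHAIN_APPROX_NONE);c=max(cs,key=cv2.contourArea)[:,0]
hull=cv2.convexHull(c)[:,0]
print(c.min(0),c.max(0))
# subpixel edges on brightness of red channel per row/col, four sides
g=d["img"][...,0].astype(float)
def edge(line,thr): 
    i=np.where((line[:-1]<thr)!=(line[1:]<thr))[0]; return [k+(thr-line[k])/(line[k+1]-line[k]) for k in i]
L=[];Rr=[];T=[];B=[]
for v in range(182,218):
    e=edge(g[v,195:212],70); 
    if e:L.append((195+e[0],v))
    e=edge(g[v,272:292],70)
    if e and v>200:Rr.append((272+e[-1],v))
for u in range(210,275):
    e=edge(g[165:180,u],70)
    if e:T.append((u,165+e[0]))
    e=edge(g[215:232,u],70)
    if e:B.append((u,215+e[-1]))
def fit(pts,sw):
    w=plane(d,np.array(pts),.012)[:,:2]*1000
    if sw: p=np.polyfit(w[:,1],w[:,0],1) ; r=w[:,0]-np.polyval(p,w[:,1])
    else: p=np.polyfit(w[:,0],w[:,1],1); r=w[:,1]-np.polyval(p,w[:,0])
    k=abs(r)<1.5*max(.5,np.median(abs(r)))
    if sw: p=np.polyfit(w[k,1],w[k,0],1)
    else: p=np.polyfit(w[k,0],w[k,1],1)
    return p,r.std()
for n,p,sw in(("L",L,0),("R",Rr,0),("T",T,1),("B",B,1)):
    f,sd=fit(p,sw); print(n,len(p),"slope deg",np.degrees(f[0]).round(2),"at",np.polyval(f,540 if not sw else 9).round(1),"sd",sd.round(2))
E
```

```text
[203 174] [280 223]
L 36 slope deg 0.13 at 137.4 sd 0.46
R 17 slope deg -0.66 at -116.8 sd 0.03
T 65 slope deg 0.07 at 624.8 sd 0.11
B 65 slope deg 0.98 at 459.6 sd 0.35
```

Fingers hold the fin with the opening at 0.158. The top view is too coarse to fix the rack's position, so I'll let go for a moment and look at it with the wrist camera.

```bash
python3 - <<'E'
from h import *
from plant import ctrl
s=ctrl.get_state()
t,r=rel(s,[.4828,.3174,.25],np.radians(39.0)); print(t.round(4),r.round(4))
t,r=rel(s,[.542,.03,.33],0); print(t.round(4),r.round(4))
E
```

```text
[-2.27e-01  2.00e-04  1.00e-04] [ 0.0003  0.0003 -0.0005]
[-0.307  -0.1347  0.2607] [ 6.81e-01  1.00e-04 -6.00e-04]
```

{"fn": "play_rows", "kwargs": {"claw": [0,0,0,0,0,0,0,0,0,0,0,0,0,0,0,0,0], "travel": [[0,0,0],[0,0,0],[0,0,0],[-0.03,0,0],[-0.07,0,0],[-0.12,0,0],[-0.17,0,0],[-0.21,0,0.02],[-0.24,-0.02,0.05],[-0.26,-0.045,0.09],[-0.28,-0.07,0.13],[-0.3,-0.09,0.17],[-0.307,-0.11,0.21],[-0.307,-0.125,0.24],[-0.307,-0.1347,0.26],[-0.307,-0.1347,0.26],[-0.307,-0.1347,0.26]], "dr": [[0,0,0],[0,0,0],[0,0,0],[0,0,0],[0,0,0],[0,0,0],[0,0,0],[0.05,0,0],[0.13,0,0],[0.22,0,0],[0.32,0,0],[0.42,0,0],[0.52,0,0],[0.62,0,0],[0.681,0,0],[0.681,0,0],[0.681,0,0]]}}

```text
time: 4.65
eef_pos: [0.5415, 0.0305, 0.3295]
tcp_rot: [0.5, 0.5, -0.5, 0.5]
contact_force: [-0.4, 0.2, 0.0]
opening: 1.002
```

```bash
python3 - <<'E'
from h import *
from plant import ctrl,vision
d=vision.read_camera("wrist"); np.savez("wr.npz",**d); cv2.imwrite("pics/wr.png",d["img"][:,:,::-1])
s=ctrl.get_state(); print(s["time"],s["eef_pos"],np.degrees(yaw(s)[0]))
P=cloud(d);z=P[...,2]
for lo,hi in((.1,.14),(.08,.097)):
  m=((z>lo)&(z<hi)).astype(np.uint8);n,l,st,ce=cv2.connectedComponentsWithStats(m)
  for i in range(1,n):
    if 15<st[i,4]<3000:
        q=P[l==i]; print(lo,st[i],ce[i].round(1),q.mean(0).round(4),q[:,2].max().round(3))
E
```

```text
4.7 [0.54137344 0.03103733 0.3295632 ] 0.04634864471272717
0.1 [204  95  12  10  84] [209.4  99.5] [0.4973 0.0979 0.1218] 0.132
0.1 [296  96  12   9  86] [301.7 100.1] [0.5907 0.0972 0.1214] 0.131
0.1 [209 228  10  15 102] [213.2 235. ] [ 0.4956 -0.0515  0.1176] 0.131
0.1 [291 228  10  16 105] [295.6 235.6] [ 0.59   -0.0524  0.1174] 0.132
0.1 [248 260  14  19 200] [254.2 269.2] [ 0.5425 -0.094   0.1194] 0.137
0.1 [138 306  10  26  58] [142. 319.] [ 0.4024 -0.1662  0.1139] 0.137
0.08 [378   0  63  20 342] [406.7  10.9] [0.7021 0.1867 0.0847] 0.087
0.08 [203  90  20  20 230] [213.6  99.3] [0.4978 0.098  0.0901] 0.093
0.08 [289  90  20  21 229] [297.4  99.8] [0.5903 0.0973 0.0901] 0.094
0.08 [207 217  18  19 210] [216.1 225.1] [ 0.496  -0.0505  0.0895] 0.097
0.08 [284 218  19  19 207] [292.7 225.6] [ 0.5897 -0.0512  0.0894] 0.097
0.08 [248 252  13  12  79] [254.1 257.4] [ 0.5425 -0.0943  0.0888] 0.097
0.08 [140 296  13  37  55] [145.7 314.8] [ 0.3979 -0.1784  0.0887] 0.097
```

View pics/wr.png

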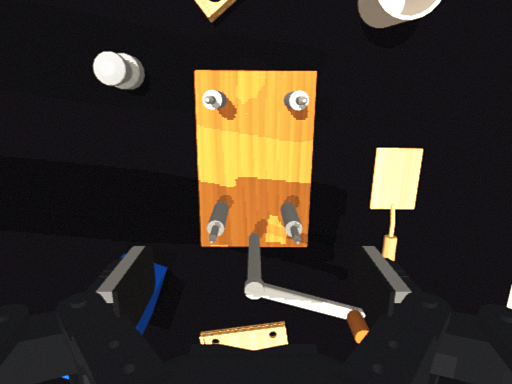

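The wrist view shows the shoulders at (213,99), (298,99), (216,226) and (293,226), the mast at (254,289) and the knob at (357,325). I'll refine the rack pose with circles on the shoulders.

```bash
cat > rk.py <<'E'
from h import *
def rack(d,c0=(.543,.022)):
    P=cloud(d);z=P[...,2];C=[]
    for sx,sy in((-1,1),(1,1),(-1,-1),(1,-1)):
        c=np.array([c0[0]+sx*.048,c0[1]+sy*.076])
        m=(np.hypot(P[...,0]-c[0],P[...,1]-c[1])<.018)&(abs(z-.09)<.003)
        q=P[m][:,:2]*1000; r=cv2.minEnclosingCircle(q.astype(np.float32)) if len(q)>8 else ((np.nan,)*2,0)
        mt=(np.hypot(P[...,0]-c[0],P[...,1]-c[1])<.018)&(z>.121)
        # rays of tip pixels onto z=.127
        v,u=np.where(mt); t=plane(d,np.c_[u,v],.126)[:,:2].mean(0)*1000 if len(u) else [np.nan]*2
        print((sx,sy),"shoulder",np.round(r[0],1),"r",round(r[1],1),len(q),"tip",np.round(t,1),len(u)); C.append((r[0],t))
    C=np.array(C); print("mean shoulder",C[:,0].mean(0),"tip",C[:,1].mean(0))
    for k in(0,1):
        a=C[:,k]; v=(a[0]+a[1]-a[2]-a[3]); h=a[1]+a[3]-a[0]-a[2]
        print("yaw long",np.degrees(np.arctan2(-v[0],v[1])),"short",np.degrees(np.arctan2(h[1],h[0])))
E
python3 - <<'E'
from rk import *
d=dict(np.load("wr.npz")); rack(d)
P=cloud(d);z=P[...,2]
m=(z>.155)&(z<.21)&(P[...,0]>.6)&(P[...,0]<.75); q=P[m]; print("knob",len(q),q.mean(0),q[:,2].max(),q.min(0))
m=(z>.165)&(z<.22)&(abs(P[...,0]-.54)<.03)&(P[...,1]<-.05)&(P[...,1]>-.15); q=P[m]; print("mast",len(q),q.mean(0) if len(q) else 0)
E
```

```text
(-1, 1) shoulder [496.3  97.7] r 10.6 218 tip [496.8  98. ] 56
(1, 1) shoulder [592.   97.1] r 10.9 218 tip [591.5  97.2] 57
(-1, -1) shoulder [495.1 -53.7] r 11.1 167 tip [495.2 -52.2] 45
(1, -1) shoulder [590.7 -54.2] r 10.8 164 tip [590.3 -53.2] 47
mean shoulder [543.52700806  21.74524117] tip [543.43201997  22.46009927]
yaw long -0.484431649070664 short -0.32979925860571546
yaw long -0.5470117854936613 short -0.5316251755846595
knob 455 [ 0.64962803 -0.12785672  0.17525999] 0.18928723202640346 [ 0.64362276 -0.13905647  0.15502992]
mast 0 0
```

```bash
python3 - <<'E'
from h import *
from plant import ctrl
s=ctrl.get_state()
t,r=rel(s,[.4828,.3174,.25],np.radians(39.0)); print(t.round(4),r.round(4))
E
```

```text
[ 0.0798 -0.0583 -0.2863] [-6.799e-01 -8.000e-04 -1.000e-04]
```

{"fn": "play_rows", "kwargs": {"claw": [0,0,0,0,0,0,0,0,0,0], "travel": [[0.0,-0.008,-0.04],[0.0,-0.016,-0.08],[0.0,-0.025,-0.12],[0.01,-0.033,-0.16],[0.025,-0.042,-0.2],[0.045,-0.05,-0.24],[0.065,-0.055,-0.27],[0.08,-0.0583,-0.286],[0.08,-0.0583,-0.286],[0.08,-0.0583,-0.286]], "dr": [[-0.08,0,0],[-0.18,0,0],[-0.28,0,0],[-0.38,0,0],[-0.48,0,0],[-0.58,0,0],[-0.66,0,0],[-0.68,0,0],[-0.68,0,0],[-0.68,0,0]]}}

```text
time: 5.7
eef_pos: [0.4827, 0.317, 0.2498]
tcp_rot: [0.304, 0.638, -0.304, 0.638]
contact_force: [0.0, 0.3, -0.8]
opening: 1.001
```

```bash
python3 - <<'E'
from h import *
from plant import ctrl,vision
d=vision.read_camera("wrist"); np.savez("wd2.npz",**d); cv2.imwrite("pics/wd2.png",d["img"][:,:,::-1])
s=ctrl.get_state(); print(s["time"],s["eef_pos"],np.degrees(yaw(s)[0]))
tray(d,(165,55,340,258),.030,.008,.055,60)
for z in (.1,.022):
  t,r=rel(s,[.4827,.3174,z],np.radians(39.0)); print(t.round(4),r.round(4))
E
```

```text
5.75 [0.4833548  0.31663777 0.25067662] 38.95474131988915
rim rect [482.4 317.7] [151.9 200.6] 38.99
hole px [214.5 219.5] [492.5 229.1] r 12.6
hole px [292.3 219.6] [566.7 289. ] r 12.6
hole px [210.1  90.5] [397.4 346.5] r 13.0
hole px [297.1  90.7] [472.1 406.8] r 13.0
hole centre [482.1 317.8]
fin 876 [482.1 318.1] [13.3 68.5] 39.34 0.055012402304109934
svd axis deg 128.88126435657148
[ 0.1507 -0.0002 -0.001 ] [-0.0008  0.0002 -0.0013]
[ 0.2287 -0.0003 -0.001 ] [-0.0008  0.0002 -0.0013]
```

{"fn": "play_rows", "kwargs": {"claw": [0,0,0,0,0,0,0,0,255,255,255,255,255,255,255,255,255,255,255,255], "travel": [[0.04,0,-0.001],[0.085,0,-0.001],[0.13,0,-0.001],[0.16,0,-0.001],[0.19,0,-0.001],[0.215,0,-0.001],[0.228,0,-0.001],[0.228,0,-0.001],[0.228,0,-0.001],[0.228,0,-0.001],[0.228,0,-0.001],[0.228,0,-0.001],[0.228,0,-0.001],[0.228,0,-0.001],[0.228,0,-0.001],[0.223,0,-0.001],[0.21,0,-0.001],[0.195,0,-0.001],[0.178,0,-0.001],[0.178,0,-0.001]], "dr": [[0,0,-0.001],[0,0,-0.001],[0,0,-0.001],[0,0,-0.001],[0,0,-0.001],[0,0,-0.001],[0,0,-0.001],[0,0,-0.001],[0,0,-0.001],[0,0,-0.001],[0,0,-0.001],[0,0,-0.001],[0,0,-0.001],[0,0,-0.001],[0,0,-0.001],[0,0,-0.001],[0,0,-0.001],[0,0,-0.001],[0,0,-0.001],[0,0,-0.001]], "force": 80}}

```text
time: 7.75
eef_pos: [0.4852, 0.3186, 0.0763]
tcp_rot: [0.307, 0.636, -0.303, 0.64]
contact_force: [-0.1, 0.3, -3.7]
opening: 0.149
```

```bash
python3 - <<'E'
from h import *
from plant import ctrl,vision
s=ctrl.get_state(); print(s["time"],s["eef_pos"],np.degrees(yaw(s)[0]),s["contact_force"],s["wrist_torque"],s["opening"])
d=vision.read_camera("wrist"); cv2.imwrite("pics/g1.png",d["img"][:,:,::-1])
y=np.radians(-.47)
for p in([.4827,.3174,.19],[.5435,.0217,.19],[.5435,.0217,.034]):
  t,r=rel(s,p,y); print(t.round(4),r.round(4))
E
```

```text
7.75 [0.48517585 0.3185773  0.07631701] 38.96240751888869 [-0.0588496   0.27083658 -3.74757069] [-0.00460131 -0.12647179  0.01464742] 0.1491190046630421
[-0.1137 -0.0019 -0.0004] [ 6.882e-01 -5.000e-04 -7.500e-03]
[-0.1141 -0.1405  0.2678] [ 6.882e-01 -5.000e-04 -7.500e-03]
[ 0.0419 -0.1416  0.2674] [ 6.882e-01 -5.000e-04 -7.500e-03]
```

View pics/g1.png

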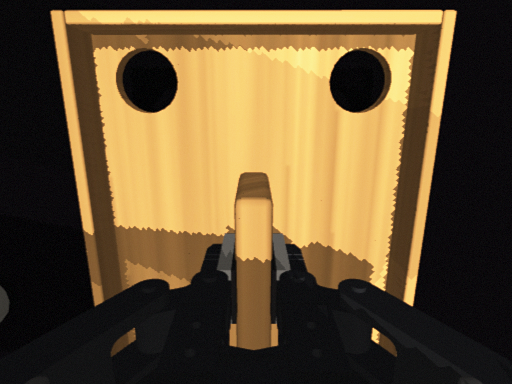

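{"fn": "play_rows", "kwargs": {"claw": [255,255,255,255,255,255,255,255,255,255,255,255,255,255,255,255,255,255,255,255], "travel": [[-0.02,0,0],[-0.05,0,0],[-0.08,0,0],[-0.105,-0.002,0.003],[-0.114,-0.007,0.013],[-0.114,-0.015,0.028],[-0.114,-0.025,0.048],[-0.114,-0.037,0.07],[-0.114,-0.05,0.095],[-0.114,-0.064,0.122],[-0.114,-0.078,0.149],[-0.114,-0.092,0.175],[-0.114,-0.105,0.2],[-0.114,-0.117,0.223],[-0.114,-0.127,0.243],[-0.114,-0.135,0.257],[-0.114,-0.1405,0.267],[-0.114,-0.1405,0.268],[-0.114,-0.1405,0.268],[-0.114,-0.1405,0.268]], "dr": [[0,0,-0.007],[0,0,-0.007],[0,0,-0.007],[0.01,0,-0.007],[0.035,0,-0.007],[0.075,0,-0.007],[0.125,0,-0.007],[0.18,0,-0.007],[0.245,0,-0.007],[0.313,0,-0.007],[0.382,0,-0.007],[0.45,0,-0.007],[0.515,0,-0.007],[0.573,0,-0.007],[0.625,0,-0.007],[0.66,0,-0.007],[0.685,0,-0.007],[0.688,0,-0.007],[0.688,0,-0.007],[0.688,0,-0.007]]}}

```text
time: 9.8
eef_pos: [0.5428, 0.022, 0.1883]
tcp_rot: [-0.501, -0.499, 0.502, -0.498]
contact_force: [0.5, 1.0, -5.0]
opening: 0.154
```

```bash
python3 - <<'E'
from h import *
from plant import ctrl,vision
d=vision.read_camera("wrist"); np.savez("w3.npz",**d); cv2.imwrite("pics/g2.png",d["img"][:,:,::-1])
s=ctrl.get_state(); print(s["time"],s["eef_pos"],np.degrees(yaw(s)[0]),s["contact_force"],s["opening"]); print(yaw(s)[1].round(4))
y=np.radians(-.47)
for p in([.5435,.0217,.12],[.5435,.0217,.034]):
  t,r=rel(s,p,y); print(t.round(4),r.round(4))
d=vision.read_camera("scene"); cv2.imwrite("pics/g2s.png",cv2.resize(d["img"][130:290,130:380],None,fx=3,fy=3)[:,:,::-1])
E
```

```text
9.85 [0.54280996 0.02205773 0.18846335] -0.38463625109802385 [ 0.32805566  0.02354413 -5.13478496] 0.15304748030226117
[[-2.2e-03  1.0e+00 -6.7e-03]
 [-1.0e-04 -6.7e-03 -1.0e+00]
 [-1.0e+00 -2.2e-03  1.0e-04]]
[0.0685 0.0008 0.0003] [0.0015 0.0001 0.0022]
[0.1545 0.001  0.0003] [0.0015 0.0001 0.0022]
```

View pics/g2.png

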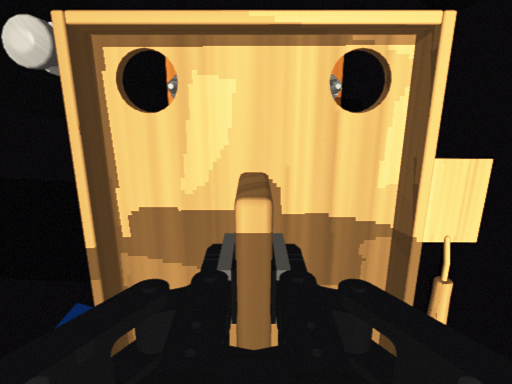

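View pics/g2s.png

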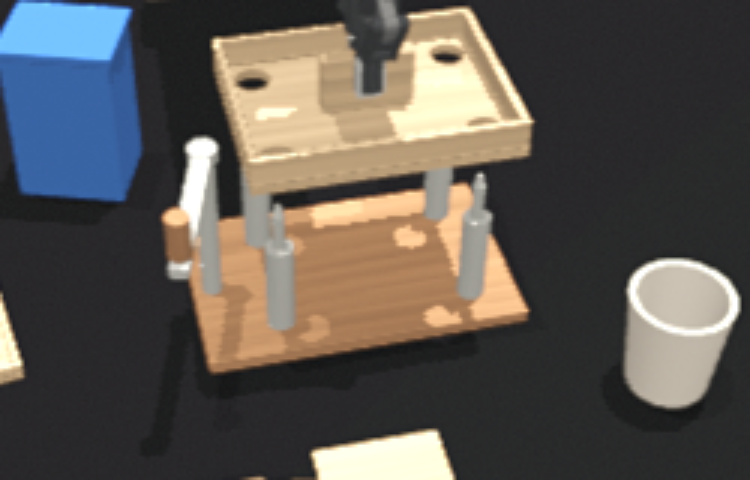

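The tray is held level over the rack with the pins visible inside its holes at (172,87) and (336,87). I'll check the hole centres against the post positions.

```bash
python3 - <<'E'
from h import *
d=dict(np.load("w3.npz")); P=cloud(d)
print("floor z",np.median(P[120:160,230:280,2]),"left/right",np.median(P[100:180,120:150,2]),np.median(P[100:180,350:380,2]),"front/back",np.median(P[60:80,220:290,2]),np.median(P[160:170,180:220,2]))
g=d["img"][...,0]
for (u0,v0,u1,v1) in((105,35,190,125),(320,35,402,125)):
    m=np.zeros_like(g); sub=((P[v0:v1,u0:u1,2]<.14)*255).astype(np.uint8); m[v0:v1,u0:u1]=sub
    cs,_=cv2.findContours(m,cv2.RETR_EXTERNAL,cv2.CHAIN_APPROX_NONE);c=max(cs,key=cv2.contourArea)
    w=plane(d,c[:,0],.174)[:,:2]*1000; w=w[:,:]; e=cv2.fitEllipse(w.astype(np.float32)); print(cv2.boundingRect(c),np.round(e[0],1),np.round(e[1],1))
E
```

```text
floor z 0.17329411873255404 left/right 0.1734186287315596 0.17299727219171035 front/back 0.17329241272219603 0.1734302251272422
(123, 50, 55, 63) [497.5  98.2] [24.2 25.9]
(330, 50, 55, 63) [590.   97.4] [24.1 25.9]
```

{"fn": "play_rows", "kwargs": {"claw": [255,255,255,255,255,255,255,255,255,255,255,255], "travel": [[0.005,0.0005,0],[0.015,0.0005,0],[0.025,0.0005,0],[0.037,0.0005,0],[0.05,0.0005,0],[0.06,0.0005,0],[0.07,0.0005,0],[0.078,0.0006,0],[0.085,0.0006,0],[0.092,0.0006,0],[0.098,0.0006,0],[0.098,0.0006,0]], "dr": [[0.001,0,0.002],[0.001,0,0.002],[0.001,0,0.002],[0.001,0,0.002],[0.001,0,0.002],[0.001,0,0.002],[0.001,0,0.002],[0.001,0,0.002],[0.001,0,0.002],[0.001,0,0.002],[0.001,0,0.002],[0.001,0,0.002]]}}

```text
time: 11.1
eef_pos: [0.5426, 0.0221, 0.0895]
tcp_rot: [-0.501, -0.499, 0.502, -0.498]
contact_force: [-0.7, -0.1, -4.6]
opening: 0.15
```

```bash
python3 - <<'E'
from h import *
from plant import ctrl,vision
d=vision.read_camera("wrist"); np.savez("w4.npz",**d); cv2.imwrite("pics/g3.png",d["img"][:,:,::-1])
s=ctrl.get_state(); print(s["time"],s["eef_pos"],np.degrees(yaw(s)[0]),s["contact_force"],s["wrist_torque"])
y=np.radians(-.47)
t,r=rel(s,[.5435,.0217,.034],y); print(t.round(4),r.round(4))
E
```

```text
11.15 [0.5429984  0.02209    0.09009283] -0.43503526402873904 [ 0.505161    0.07540791 -3.66415359] [ 0.00998885 -0.03843227 -0.00219707]
[0.0561 0.0006 0.0004] [0.0006 0.0001 0.0009]
```

View pics/g3.png

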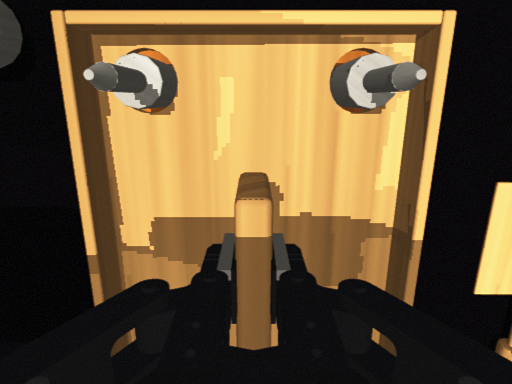

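{"fn": "play_rows", "kwargs": {"claw": [255,255,255,255,255,255,255,255,255,255], "travel": [[0.007,0.0007,0.0002],[0.015,0.0007,0.0002],[0.023,0.0007,0.0002],[0.031,0.0007,0.0002],[0.039,0.0007,0.0002],[0.045,0.0007,0.0002],[0.049,0.0007,0.0002],[0.053,0.0007,0.0002],[0.055,0.0007,0.0002],[0.056,0.0007,0.0002]], "dr": [[0,0,0.001],[0,0,0.001],[0,0,0.001],[0,0,0.001],[0,0,0.001],[0,0,0.001],[0,0,0.001],[0,0,0.001],[0,0,0.001],[0,0,0.001]]}}

```text
time: 12.15
eef_pos: [0.5437, 0.0218, 0.0355]
tcp_rot: [-0.501, -0.498, 0.502, -0.498]
contact_force: [-6.7, 1.0, 9.3]
opening: 0.144
```

```bash
python3 - <<'E'
from h import *
from plant import ctrl,vision
s=ctrl.get_state(); print(s["time"],s["eef_pos"],np.degrees(yaw(s)[0]),s["contact_force"],s["wrist_torque"])
E
```

```text
12.15 [0.54366    0.0218471  0.03552232] -0.42532531032577003 [-6.66671766  1.0436845   9.26297708] [ 0.05656639  0.99330716 -0.08331046]
```

{"fn": "play_rows", "kwargs": {"claw": [200,120,50,0,0,0,0,0,0,0,0,0,0], "travel": [[0,0,0],[0,0,0],[0,0,0],[0,0,0],[0,0,0],[-0.02,0,0],[-0.06,0,0],[-0.11,0,0],[-0.16,0,0],[-0.2,0,0],[-0.24,0,0],[-0.24,0,0],[-0.24,0,0]], "dr": [[0,0,0],[0,0,0],[0,0,0],[0,0,0],[0,0,0],[0,0,0],[0,0,0],[0,0,0],[0,0,0],[0,0,0],[0,0,0],[0,0,0],[0,0,0]]}}

```text
time: 13.45
eef_pos: [0.5445, 0.0218, 0.2769]
tcp_rot: [0.502, 0.498, -0.502, 0.499]
contact_force: [1.2, 1.2, -0.8]
opening: 1.0
```

```bash
python3 - <<'E'
from rk import *
from plant import ctrl,vision
s=ctrl.get_state(); print(s["time"],s["eef_pos"],np.degrees(yaw(s)[0]),s["contact_force"])
d=vision.read_camera("wrist"); np.savez("w5.npz",**d); cv2.imwrite("pics/g4.png",d["img"][:,:,::-1])
rack(d)
P=cloud(d);z=P[...,2];c=np.array([.5435,.0218])
X=P[...,0]-c[0];Y=P[...,1]-c[1]
m=(abs(z-.067)<.006)&(abs(X)<.02)&(abs(Y)<.05); r=cv2.minAreaRect((P[m][:,:2]*1000).astype(np.float32)); print("fin",m.sum(),r,"z",P[m][:,2].mean())
m=(abs(z-.042)<.006)&(abs(X)<.085)&(abs(Y)<.11); r=cv2.minAreaRect((P[m][:,:2]*1000).astype(np.float32)); print("rim",m.sum(),r)
m=(abs(z-.02)<.006)&(abs(X)<.065)&(abs(Y)<.09); q=P[m]; A=np.c_[q[:,:2]-c,np.ones(len(q))]; print("floor",len(q),np.linalg.lstsq(A,q[:,2],rcond=None)[0])
t,r=rel(s,[.538,-.36,.30],np.radians(8.5)); print(t.round(4),r.round(4))
E
```

```text
13.45 [0.54452376 0.02182013 0.27687354] -0.4224864144507198 [ 1.16258495  1.22811701 -0.78527533]
(-1, 1) shoulder [496.3  97.8] r 10.7 291 tip [496.7  97.7] 81
(1, 1) shoulder [591.8  97. ] r 10.7 292 tip [591.3  96.9] 81
(-1, -1) shoulder [495.  -53.5] r 10.9 222 tip [495.3 -52.3] 61
(1, -1) shoulder [590.5 -54.6] r 10.9 214 tip [590.3 -53.1] 61
mean shoulder [543.42679596  21.6976614 ] tip [543.40658521  22.31509053]
yaw long -0.49807203693401114 short -0.596317890753791
yaw long -0.4717812706187157 short -0.45346104074001536
fin 823 ((544.1044311523438, 21.8643856048584), (70.48745727539062, 13.955432891845703), 89.15003967285156) z 0.06704080905065643
rim 3012 ((544.0719604492188, 21.85137939453125), (198.8776092529297, 150.31004333496094), 89.5390396118164)
floor 13339 [-0.00100836  0.00057957  0.02047578]
[-0.0229 -0.0037  0.3819] [-0.1557  0.0007 -0.0014]
```

View pics/g4.png

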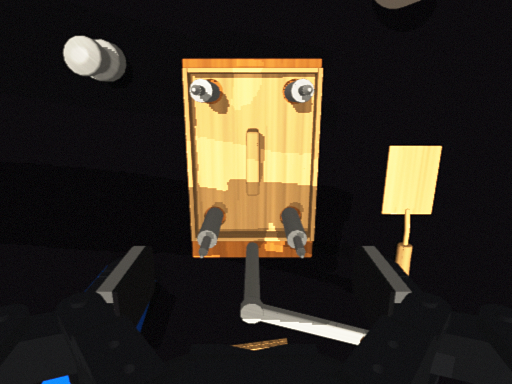

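The deep tray is seated: floor at z 20.5 mm, level, and centred within 0.7 mm. Next is the shallow tray.

{"fn": "play_rows", "kwargs": {"claw": [0,0,0,0,0,0,0,0,0,0,0,0], "travel": [[-0.01,0,0.03],[-0.02,0,0.07],[-0.023,-0.001,0.115],[-0.023,-0.001,0.16],[-0.023,-0.002,0.205],[-0.023,-0.002,0.25],[-0.023,-0.003,0.295],[-0.023,-0.003,0.335],[-0.023,-0.0037,0.365],[-0.023,-0.0037,0.382],[-0.023,-0.0037,0.382],[-0.023,-0.0037,0.382]], "dr": [[-0.01,0,0],[-0.03,0,0],[-0.05,0,0],[-0.07,0,0],[-0.09,0,0],[-0.11,0,0],[-0.13,0,0],[-0.15,0,0],[-0.156,0,0],[-0.156,0,0],[-0.156,0,0],[-0.156,0,0]]}}

```text
time: 14.7
eef_pos: [0.5371, -0.3589, 0.2965]
tcp_rot: [0.461, 0.537, -0.462, 0.534]
contact_force: [0.8, -0.1, -0.9]
opening: 0.999
```

```bash
python3 - <<'E'
from h import *
from plant import ctrl,vision
s=ctrl.get_state(); print(s["time"],s["eef_pos"],np.degrees(yaw(s)[0]))
d=vision.read_camera("wrist"); np.savez("ws.npz",**d); cv2.imwrite("pics/ws.png",d["img"][:,:,::-1])
uv=proj(d,[[.538-.09,-.36-.12,0],[.538+.09,-.36+.12,0],[.538+.09,-.36-.12,0],[.538-.09,-.36+.12,0]]); print(uv)
u0,v0=uv.min(0).astype(int);u1,v1=uv.max(0).astype(int)
tray(d,(u0,max(v0,0),u1,v1),.014,.006,.048,60)
E
```

```text
14.7 [ 0.53707427 -0.35890563  0.29651115] 8.523865167773215
[[178.80414806 227.88626634]
 [340.87011775  68.87639101]
 [304.39153216 245.42118564]
 [196.10225187  45.8106348 ]]
rim rect [ 536.6 -357.3] [143.2 191.3] 8.45
hole px [218.8 207.5] [ 500.6 -439.6] r 4.8
hole px [289.1 207.2] [ 595.4 -424.9] r 5.3
hole px [292.4  91.2] [ 572.8 -275.1] r 5.3
hole px [215.5  91.4] [ 478.3 -289.4] r 5.6
hole centre [ 536.8 -357.2]
fin 672 [ 537.5 -356.7] [13.2 68.9] 8.33 0.0479933667030619
svd axis deg 98.38760538583297
```

View pics/ws.png

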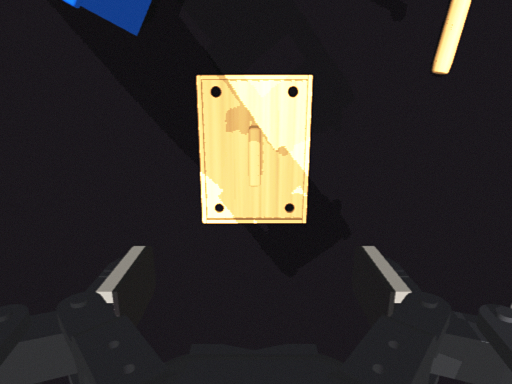

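```bash
python3 - <<'E'
from h import *
from plant import ctrl
s=ctrl.get_state()
for p in([.5369,-.3572,.017],):
  t,r=rel(s,p,np.radians(8.4)); print(t.round(4),r.round(4))
E
```

```text
[ 0.2801  0.0006 -0.0007] [ 0.003  -0.0021  0.0029]
```

{"fn": "play_rows", "kwargs": {"claw": [0,0,0,0,0,0,0,0,0,255,255,255,255,255,255,255], "travel": [[0.04,0.0006,-0.0007],[0.085,0.0006,-0.0007],[0.13,0.0006,-0.0007],[0.175,0.0006,-0.0007],[0.21,0.0006,-0.0007],[0.24,0.0006,-0.0007],[0.265,0.0006,-0.0007],[0.28,0.0006,-0.0007],[0.28,0.0006,-0.0007],[0.28,0.0006,-0.0007],[0.28,0.0006,-0.0007],[0.28,0.0006,-0.0007],[0.28,0.0006,-0.0007],[0.28,0.0006,-0.0007],[0.28,0.0006,-0.0007],[0.28,0.0006,-0.0007]], "dr": [[0.003,-0.002,0.003],[0.003,-0.002,0.003],[0.003,-0.002,0.003],[0.003,-0.002,0.003],[0.003,-0.002,0.003],[0.003,-0.002,0.003],[0.003,-0.002,0.003],[0.003,-0.002,0.003],[0.003,-0.002,0.003],[0.003,-0.002,0.003],[0.003,-0.002,0.003],[0.003,-0.002,0.003],[0.003,-0.002,0.003],[0.003,-0.002,0.003],[0.003,-0.002,0.003],[0.003,-0.002,0.003]], "force": 80}}

```text
time: 16.35
eef_pos: [0.5372, -0.3578, 0.0181]
tcp_rot: [0.462, 0.535, -0.462, 0.536]
contact_force: [-1.2, 0.3, 6.0]
opening: 0.149
```

```bash
python3 - <<'E'
from h import *
from plant import ctrl
s=ctrl.get_state(); print(s["time"],s["eef_pos"],np.degrees(yaw(s)[0]),s["contact_force"],s["opening"]); print(yaw(s)[1].round(4))
y=np.radians(-.48)
for p in([.5369,-.3572,.24],[.5434,.0217,.24]):
  t,r=rel(s,p,y); print(t.round(4),r.round(4))
E
```

```text
16.35 [ 0.53721122 -0.35781802  0.01809256] 8.404785296887075 [-1.23722815  0.28306253  6.00076923] 0.14899520907969066
[[ 7.000e-04  9.893e-01  1.462e-01]
 [-9.000e-04  1.462e-01 -9.893e-01]
 [-1.000e+00  6.000e-04  9.000e-04]]
[-2.219e-01 -1.000e-04 -4.000e-04] [ 0.1551  0.0009 -0.0006]
[-0.2222  0.0617 -0.3743] [ 0.1551  0.0009 -0.0006]
```

{"fn": "play_rows", "kwargs": {"claw": [255,255,255,255,255,255,255,255,255,255,255,255,255,255,255,255,255,255,255,255], "travel": [[-0.005,0,0],[-0.02,0,0],[-0.05,0,0],[-0.09,0,0],[-0.13,0,0],[-0.165,0,0],[-0.195,0,0],[-0.215,0,0],[-0.222,0.001,-0.006],[-0.222,0.003,-0.018],[-0.222,0.006,-0.038],[-0.222,0.011,-0.065],[-0.222,0.016,-0.095],[-0.222,0.021,-0.127],[-0.222,0.026,-0.159],[-0.222,0.031,-0.191],[-0.222,0.037,-0.223],[-0.222,0.042,-0.255],[-0.222,0.047,-0.287],[-0.222,0.052,-0.317]], "dr": [[0,0,0],[0,0,0],[0,0,0],[0,0,0],[0,0,0],[0,0,0],[0,0,0],[0,0,0],[0.002,0,0],[0.007,0,0],[0.016,0,0],[0.027,0,0],[0.04,0,0],[0.053,0,0],[0.066,0,0],[0.079,0,0],[0.092,0,0],[0.105,0,0],[0.118,0,0],[0.131,0,0]]}}

```text
time: 18.35
eef_pos: [0.5402, -0.0337, 0.2371]
tcp_rot: [0.495, 0.505, -0.497, 0.503]
contact_force: [0.7, 0.1, -3.8]
opening: 0.152
```

```bash
python3 - <<'E'
from h import *
from plant import ctrl
s=ctrl.get_state(); print(s["time"],s["eef_pos"],np.degrees(yaw(s)[0]),s["contact_force"],s["opening"])
y=np.radians(-.48)
for p in([.5434,.0217,.24],[.5434,.0217,.17]):
  t,r=rel(s,p,y); print(t.round(4),r.round(4))
E
```

```text
18.35 [ 0.54020578 -0.03366579  0.23711493] 0.8925014483583457 [ 0.68343085  0.09350278 -3.81620179] 0.15152912836870164
[-0.0028  0.004  -0.0553] [ 0.024  -0.0009  0.0038]
[ 0.0672  0.0043 -0.0552] [ 0.024  -0.0009  0.0038]
```

{"fn": "play_rows", "kwargs": {"claw": [255,255,255,255,255,255,255,255,255,255,255], "travel": [[0,0.002,-0.022],[0,0.003,-0.04],[0,0.004,-0.052],[0.003,0.0043,-0.0552],[0.015,0.0043,-0.0552],[0.03,0.0043,-0.0552],[0.045,0.0043,-0.0552],[0.058,0.0043,-0.0552],[0.067,0.0043,-0.0552],[0.067,0.0043,-0.0552],[0.067,0.0043,-0.0552]], "dr": [[0.01,0,0.002],[0.017,0,0.004],[0.022,0,0.004],[0.024,0,0.004],[0.024,0,0.004],[0.024,0,0.004],[0.024,0,0.004],[0.024,0,0.004],[0.024,0,0.004],[0.024,0,0.004],[0.024,0,0.004]]}}

```text
time: 19.45
eef_pos: [0.5436, 0.0215, 0.1701]
tcp_rot: [0.502, 0.498, -0.502, 0.498]
contact_force: [0.2, -1.0, -2.5]
opening: 0.151
```

```bash
cat > chk.py <<'E'
from h import *
from plant import ctrl,vision
import sys
d=vision.read_camera("wrist"); np.savez("w6.npz",**d); cv2.imwrite(f"pics/{sys.argv[1]}.png",d["img"][:,:,::-1])
s=ctrl.get_state(); print(s["time"],s["eef_pos"],np.degrees(yaw(s)[0]),s["contact_force"],s["opening"]); print(yaw(s)[1].round(4))
P=cloud(d)
fl=np.median(P[110:150,225:285,2]); print("floor z",fl)
g=d["img"].max(2)
m=((P[...,2]<fl-.012)).astype(np.uint8)*255; m[:20]=0;m[130:]=0
cs,_=cv2.findContours(m,cv2.RETR_EXTERNAL,cv2.CHAIN_APPROX_NONE)
for c in cs:
    b=cv2.boundingRect(c)
    if 100<cv2.contourArea(c)<2500 and 60<b[0]<460:
        w=plane(d,c[:,0],fl)[:,:2]*1000; e=cv2.fitEllipse(w.astype(np.float32)); print(b,np.round(e[0],1),np.round(e[1],1))
y=np.radians(-.48)
t,r=rel(s,[.5434,.0217,.108],y); print(t.round(4),r.round(4))
E
python3 chk.py s1
```

```text
19.5 [0.54390607 0.0214981  0.17074568] -0.4863396453089325 [-0.6635981  -0.49959484 -3.19811862] 0.1499107781550708
[[ 1.3e-03  1.0e+00 -8.5e-03]
 [ 7.0e-04 -8.5e-03 -1.0e+00]
 [-1.0e+00  1.3e-03 -7.0e-04]]
floor z 0.15859844543869467
(347, 65, 27, 32) [591.7  97.1] [11.4 12.9]
(133, 65, 28, 32) [497.7  98. ] [11.4 12.9]
[ 0.0627 -0.0006 -0.0002] [-0.0001 -0.0007 -0.0013]
```

View pics/s1.png

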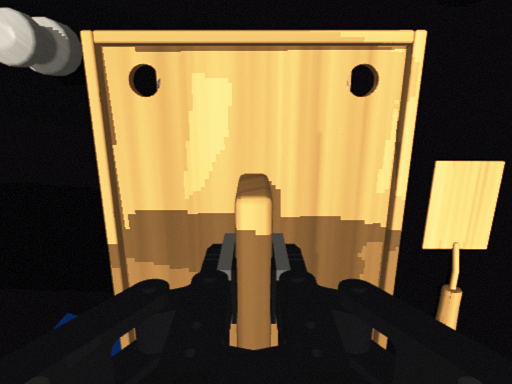

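Both hole centres sit 0.6 mm to +x of the posts, which matches the pose-based correction. I'll lower until the tips just enter.

{"fn": "play_rows", "kwargs": {"claw": [255,255,255,255,255,255,255], "travel": [[0.004,-0.0006,0],[0.01,-0.0006,0],[0.016,-0.0006,0],[0.021,-0.0006,0],[0.025,-0.0006,0],[0.028,-0.0006,0],[0.028,-0.0006,0]], "dr": [[0,-0.0007,-0.0013],[0,-0.0007,-0.0013],[0,-0.0007,-0.0013],[0,-0.0007,-0.0013],[0,-0.0007,-0.0013],[0,-0.0007,-0.0013],[0,-0.0007,-0.0013]]}}

```text
time: 20.2
eef_pos: [0.543, 0.0215, 0.1421]
tcp_rot: [-0.502, -0.498, 0.502, -0.498]
contact_force: [-0.5, -0.4, -3.5]
opening: 0.15
```

```bash
python3 chk.py s2; python3 - <<'E'
import cv2
i=cv2.imread("pics/s2.png"); cv2.imwrite("pics/s2z.png",cv2.resize(i[20:160,60:460],None,fx=2,fy=2))
E
```

```text
20.25 [0.54321776 0.02150535 0.1424679 ] -0.49144958235764263 [-0.34644908  0.29551204 -3.3374593 ] 0.14766759451485525
[[-5.0e-04  1.0e+00 -8.6e-03]
 [ 1.0e-04 -8.6e-03 -1.0e+00]
 [-1.0e+00 -5.0e-04 -1.0e-04]]
floor z 0.13054137878653052
(348, 65, 26, 32) [591.   97.2] [11.1 12.1]
(133, 65, 27, 32) [497.1  98.1] [11.2 12.1]
[ 0.0345  0.0002 -0.0002] [-0.0002 -0.0001  0.0005]
```

View pics/s2z.png

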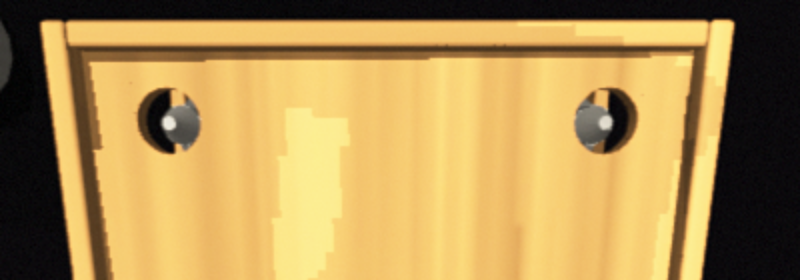

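Both pin tips are centred in their holes (zoomed picture: left tip (169,122) in hole (170,121), right tip (605,122) in hole (605,121)). Lowering all the way.

{"fn": "play_rows", "kwargs": {"claw": [255,255,255,255,255,255,255,255,255], "travel": [[0.005,0.0001,0],[0.01,0.0001,0],[0.015,0.0001,0],[0.02,0.0001,0],[0.025,0.0001,0],[0.029,0.0001,0],[0.032,0.0001,0],[0.034,0.0001,0],[0.0345,0.0001,0]], "dr": [[0,0,0.0005],[0,0,0.0005],[0,0,0.0005],[0,0,0.0005],[0,0,0.0005],[0,0,0.0005],[0,0,0.0005],[0,0,0.0005],[0,0,0.0005]]}}

```text
time: 21.15
eef_pos: [0.5434, 0.0215, 0.1081]
tcp_rot: [0.502, 0.498, -0.502, 0.498]
contact_force: [-1.3, 0.2, -0.2]
opening: 0.149
```

```bash
python3 chk.py s3
```

```text
21.2 [0.5434419  0.02150278 0.10813909] -0.4878822201291074 [-0.49753817 -0.02553017 -2.6371505 ] 0.1495465601561477
[[ 2.0e-04  1.0e+00 -8.5e-03]
 [ 0.0e+00 -8.5e-03 -1.0e+00]
 [-1.0e+00  2.0e-04 -0.0e+00]]
floor z 0.09650243835174871
[ 0.0001 -0.     -0.0002] [-0.0001 -0.     -0.0002]
```

View pics/s3.png

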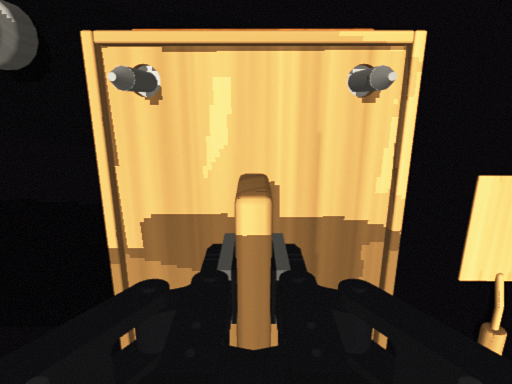

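{"fn": "play_rows", "kwargs": {"claw": [255,255,200,120,50,0,0,0,0,0,0,0,0,0], "travel": [[0.001,0,0],[0.001,0,0],[0.001,0,0],[0.001,0,0],[0.001,0,0],[0.001,0,0],[0.001,0,0],[-0.02,0,0],[-0.06,0,0],[-0.1,0,0],[-0.14,0,0],[-0.17,0,0],[-0.19,0,0],[-0.19,0,0]], "dr": [[0,0,0],[0,0,0],[0,0,0],[0,0,0],[0,0,0],[0,0,0],[0,0,0],[0,0,0],[0,0,0],[0,0,0],[0,0,0],[0,0,0],[0,0,0],[0,0,0]]}}

```text
time: 22.6
eef_pos: [0.5451, 0.0213, 0.3024]
tcp_rot: [0.504, 0.496, -0.5, 0.5]
contact_force: [0.3, -0.1, 0.2]
opening: 1.004
```

```bash
python3 - <<'E'
from h import *
from plant import ctrl,vision
s=ctrl.get_state(); print(s["time"],s["eef_pos"],np.degrees(yaw(s)[0]),s["contact_force"])
d=vision.read_camera("wrist"); np.savez("w7.npz",**d); cv2.imwrite("pics/s4.png",d["img"][:,:,::-1])
P=cloud(d);z=P[...,2];c=np.array([.5434,.0217]);X=P[...,0]-c[0];Y=P[...,1]-c[1]
m=(abs(z-.138)<.005)&(abs(X)<.02)&(abs(Y)<.05); r=cv2.minAreaRect((P[m][:,:2]*1000).astype(np.float32)); print("fin",m.sum(),r,"z",P[m][:,2].mean())
m=(abs(z-.104)<.004)&(abs(X)<.08)&(abs(Y)<.105); r=cv2.minAreaRect((P[m][:,:2]*1000).astype(np.float32)); print("rim",m.sum(),r)
m=(abs(z-.096)<.004)&(abs(X)<.06)&(abs(Y)<.085); q=P[m]; A=np.c_[q[:,:2]-c,np.ones(len(q))]; print("floor",len(q),np.linalg.lstsq(A,q[:,2],rcond=None)[0])
m=(z>.16)&(z<.21)&(P[...,0]>.6)&(P[...,0]<.7)&(P[...,1]<-.08)&(P[...,1]>-.2); q=P[m]; print("knob",len(q),q.mean(0) if len(q) else 0)
d=vision.read_camera("top"); cv2.imwrite("pics/t3.png",cv2.resize(d["img"][120:280,90:400],None,fx=2.5,fy=2.5)[:,:,::-1])
a=np.radians(-.48);M=np.array([[np.cos(a),-np.sin(a)],[np.sin(a),np.cos(a)]])
print("mast",c+M@[0,-.122])
for q in (2.0,1.8,1.78,1.7,1.2,.8,.4,0): print(q,(c+M@(np.array([0,-.122])+.115*np.array([np.sin(q),np.cos(q)]))).round(4))
E
```

```text
22.6 [0.54512371 0.02128485 0.30239737] -0.4859407231417918 [ 0.34718724 -0.14168395  0.18937242]
fin 1022 ((543.686767578125, 22.30280303955078), (69.18470764160156, 13.149700164794922), 89.64743041992188) z 0.1381167828144521
rim 3452 ((544.0455322265625, 21.885955810546875), (189.83949279785156, 140.3651885986328), 89.52854919433594)
floor 16349 [-0.00086248  0.00034476  0.09648179]
knob 268 [ 0.64862535 -0.12727131  0.17099392]
mast [ 0.54237795 -0.10029572]
2.0 [ 0.6465 -0.149 ]
1.8 [ 0.6541 -0.1274]
1.78 [ 0.6547 -0.1251]
1.7 [ 0.6563 -0.1161]
1.2 [ 0.6499 -0.0595]
0.8 [ 0.6255 -0.0209]
0.4 [0.588  0.0052]
0 [0.5433 0.0147]
```

View pics/s4.png

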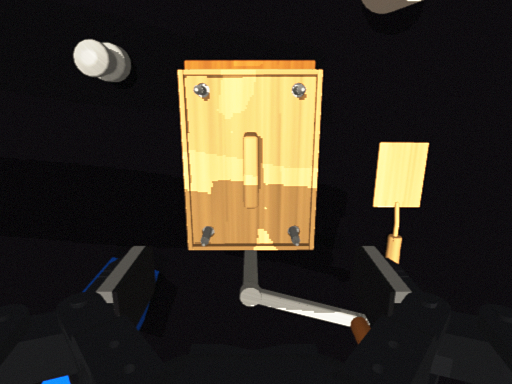

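View pics/t3.png

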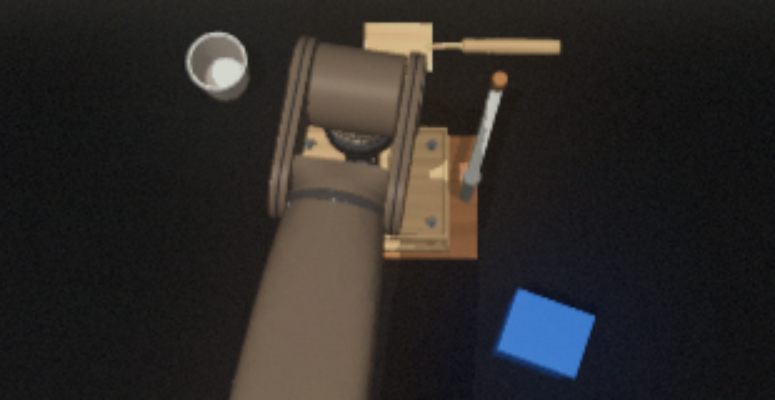

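Both trays are seated: shallow rim centre is (544.0, 21.9) mm against the rack at (543.4, 21.7), floor z is 96.5 mm, and it's level. The knob stands at q ≈ 1.8. I'll shut the fingers and go in behind it.

```bash
cat > kp.py <<'E'
from h import *
a=np.radians(-.48);M=np.array([[np.cos(a),-np.sin(a)],[np.sin(a),np.cos(a)]]);c=np.array([.5434,.0217])
def push(q,back,z=.164):
    e=np.array([np.sin(q),np.cos(q)]);t=np.array([-np.cos(q),np.sin(q)])
    p=c+M@(np.array([0,-.122])+.115*e-back*t); return [*p,z],np.pi/2-q+a
E
python3 - <<'E'
from kp import *
from plant import ctrl
s=ctrl.get_state()
for z in(.30,.164):
  p,y=push(1.8,.05,z); t,r=rel(s,p,y); print(np.round(p,3),t.round(4),r.round(4))
E
```

```text
[ 0.642 -0.176  0.3  ] [-0.0025  0.1008  0.1966] [ 2.291e-01 -1.000e-04  1.000e-04]
[ 0.642 -0.176  0.164] [0.1335 0.1008 0.1967] [ 2.291e-01 -1.000e-04  1.000e-04]
```

{"fn": "play_rows", "kwargs": {"claw": [255,255,255,255,255,255,255,255,255,255,255,255,255], "travel": [[0,0.015,0.03],[0,0.035,0.07],[0,0.055,0.11],[0,0.075,0.15],[0,0.095,0.185],[0,0.101,0.197],[0,0.101,0.197],[0.04,0.101,0.197],[0.08,0.101,0.197],[0.11,0.101,0.197],[0.1335,0.101,0.197],[0.1335,0.101,0.197],[0.1335,0.101,0.197]], "dr": [[0.04,0,0],[0.08,0,0],[0.12,0,0],[0.16,0,0],[0.2,0,0],[0.229,0,0],[0.229,0,0],[0.229,0,0],[0.229,0,0],[0.229,0,0],[0.229,0,0],[0.229,0,0],[0.229,0,0]]}}

```text
time: 24.0
eef_pos: [0.642, -0.1748, 0.1638]
tcp_rot: [-0.555, -0.438, 0.556, -0.437]
contact_force: [0.2, -0.2, 0.7]
opening: 0.003
```

```bash
python3 - <<'E'
from kp import *
from plant import ctrl,vision
s=ctrl.get_state(); print(s["time"],s["eef_pos"],np.degrees(yaw(s)[0]),s["contact_force"],s["opening"])
d=vision.read_camera("wrist"); np.savez("w8.npz",**d); cv2.imwrite("pics/k1.png",d["img"][:,:,::-1])
P=cloud(d);z=P[...,2]
m=(z>.182)&(z<.195)&(P[...,0]>.6)&(P[...,0]<.7)&(P[...,1]<-.08)&(P[...,1]>-.16); q=P[m]; print("knob top",len(q),cv2.minEnclosingCircle((q[:,:2]*1000).astype(np.float32)) if len(q) else 0)
for k in [(1.8,.03),(1.8,.02)]+[(x,.02) for x in np.arange(1.7,-.01,-.1)]:
  p,y=push(*k); t,r=rel(s,p,y); print(np.round(k,2),t.round(4),r.round(4))
E
```

```text
24.0 [ 0.64204103 -0.1747956   0.16381486] -13.517103207518636 [ 0.23027286 -0.20421985  0.67605204] 0.0031816292458884724
knob top 1798 ((652.8761596679688, -133.0709686279297), 8.940936088562012)
[1.8  0.03] [-0.0002  0.0006 -0.019 ] [ 0.0017 -0.0006  0.0015]
[1.8  0.02] [-0.0002  0.0007 -0.029 ] [ 0.0017 -0.0006  0.0015]
[1.7  0.02] [-0.0002  0.0021 -0.0405] [-0.0983 -0.0007  0.0015]
[1.6  0.02] [-0.0002  0.0024 -0.0522] [-0.1983 -0.0008  0.0014]
[1.5  0.02] [-0.0001  0.0015 -0.0638] [-0.2983 -0.0008  0.0014]
[1.4  0.02] [-0.0001 -0.0006 -0.0753] [-0.3983 -0.0009  0.0014]
[1.3  0.02] [-0.0001 -0.0037 -0.0865] [-0.4983 -0.001   0.0013]
[1.2  0.02] [-0.0001 -0.008  -0.0974] [-0.5983 -0.001   0.0013]
[1.1  0.02] [-1.000e-04 -1.340e-02 -1.078e-01] [-0.6983 -0.0011  0.0012]
[1.   0.02] [-1.000e-04 -1.970e-02 -1.175e-01] [-0.7983 -0.0012  0.0012]
[0.9  0.02] [-1.000e-04 -2.700e-02 -1.266e-01] [-0.8983 -0.0012  0.0011]
[0.8  0.02] [-0.     -0.0352 -0.135 ] [-0.9983 -0.0013  0.0011]
[0.7  0.02] [-0.     -0.0442 -0.1424] [-1.0983e+00 -1.4000e-03  1.0000e-03]
[0.6  0.02] [-0.     -0.0538 -0.149 ] [-1.1983e+00 -1.4000e-03  9.0000e-04]
[0.5  0.02] [ 0.     -0.0641 -0.1545] [-1.2983e+00 -1.5000e-03  9.0000e-04]
[0.4  0.02] [ 0.     -0.0749 -0.159 ] [-1.3983e+00 -1.6000e-03  8.0000e-04]
[0.3  0.02] [ 0.     -0.086  -0.1624] [-1.4983e+00 -1.6000e-03  7.0000e-04]
[0.2  0.02] [ 1.000e-04 -9.750e-02 -1.646e-01] [-1.5983e+00 -1.7000e-03  7.0000e-04]
[0.1  0.02] [ 1.000e-04 -1.091e-01 -1.658e-01] [-1.6983e+00 -1.7000e-03  6.0000e-04]
[-0.    0.02] [ 1.000e-04 -1.208e-01 -1.657e-01] [-1.7983e+00 -1.8000e-03  5.0000e-04]
```

View pics/k1.png

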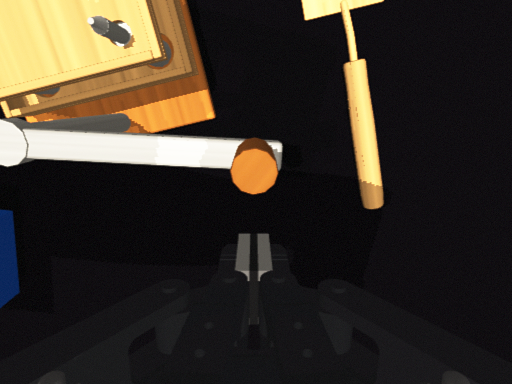

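The knob (254,168) is directly ahead of the shut fingers (254,255). Measured q is 1.86 with radius 115.3 mm, as expected. I'll sweep the arc down to q ≈ 0.2.

{"fn": "play_rows", "kwargs": {"claw": [255,255,255,255,255,255,255,255,255,255,255,255,255,255,255,255,255,255,255], "travel": [[0,0.0005,-0.012],[0,0.0007,-0.022],[0,0.001,-0.03],[0,0.002,-0.0405],[0,0.0024,-0.0522],[0,0.0015,-0.0638],[0,-0.0006,-0.0753],[0,-0.0037,-0.0865],[0,-0.008,-0.0974],[0,-0.0134,-0.1078],[0,-0.0197,-0.1175],[0,-0.027,-0.1266],[0,-0.0352,-0.135],[0,-0.0442,-0.1424],[0,-0.0538,-0.149],[0,-0.0641,-0.1545],[0,-0.0749,-0.159],[0,-0.086,-0.1624],[0,-0.0975,-0.1646]], "dr": [[0.002,0,0.001],[0.002,0,0.001],[0,0,0.001],[-0.098,0,0.001],[-0.198,0,0.001],[-0.298,0,0.001],[-0.398,0,0.001],[-0.498,0,0.001],[-0.598,0,0.001],[-0.698,0,0.001],[-0.798,0,0.001],[-0.898,0,0.001],[-0.998,0,0.001],[-1.098,0,0.001],[-1.198,0,0.001],[-1.298,0,0.001],[-1.398,0,0.001],[-1.498,0,0.001],[-1.598,0,0.001]]}}

```text
time: 25.95
eef_pos: [0.5873, 0.0086, 0.1663]
tcp_rot: [0.072, 0.702, -0.072, 0.705]
contact_force: [1.9, 0.0, 0.8]
opening: -0.003
```

```bash
cat > kc.py <<'E'
from kp import *
from plant import ctrl,vision
import sys
s=ctrl.get_state(); print(s["time"],s["eef_pos"],np.degrees(yaw(s)[0]),s["contact_force"],s["opening"])
d=vision.read_camera("wrist"); cv2.imwrite(f"pics/{sys.argv[1]}.png",d["img"][:,:,::-1])
P=cloud(d);z=P[...,2];hsv=cv2.cvtColor(d["img"],cv2.COLOR_RGB2HSV)
m=(z>.182)&(z<.195)&(hsv[...,1]>100)&(hsv[...,2]>60)
q=P[m]; e=cv2.minEnclosingCircle((q[:,:2]*1000).astype(np.float32)); print("knob",len(q),e)
v=M.T@(np.array(e[0])/1000-c)-[0,-.122]; print("q",np.arctan2(v[0],v[1]),"r",np.hypot(*v))
for k in [(.2,.02),(.1,.02),(.05,.02),(0,.02),(-.03,.02)]:
  p,y=push(*k); t,r=rel(s,p,y); print(np.round(k,2),t.round(4),r.round(4))
E
python3 kc.py k2
```

```text
25.95 [0.58731899 0.00856753 0.1663376 ] 78.30059415064076 [1.92843502 0.0198883  0.8359272 ] -0.002507295834619849
knob 1595 ((568.0736694335938, 10.803232192993164), 9.792363166809082)
q 0.21891262408163015 r 0.1140317809116034
[0.2  0.02] [ 0.0023 -0.0008 -0.0015] [ 0.0042  0.0052 -0.0016]
[0.1  0.02] [ 0.0023  0.0007 -0.013 ] [-0.0958  0.0053 -0.0013]
[0.05 0.02] [ 0.0022  0.001  -0.0189] [-0.1458  0.0053 -0.0012]
[0.   0.02] [ 0.0022  0.001  -0.0247] [-0.1958  0.0054 -0.0011]
[-0.03  0.02] [ 0.0022  0.0008 -0.0282] [-0.2258  0.0054 -0.001 ]
```

View pics/k2.png

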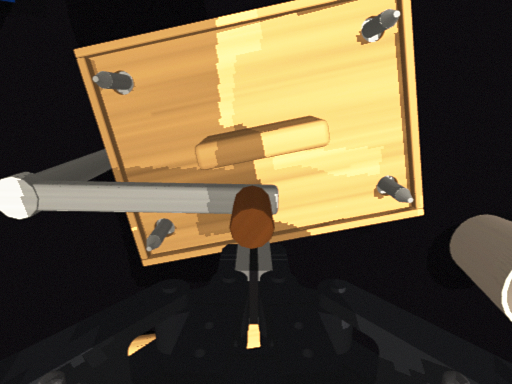

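The knob (252,220) stays centred on the fingers, and q is now 0.22. I'll push it gently the rest of the way.

{"fn": "play_rows", "kwargs": {"claw": [255,255,255,255,255,255,255], "travel": [[0.001,0.0003,-0.007],[0.002,0.0007,-0.013],[0.002,0.001,-0.017],[0.002,0.001,-0.02],[0.002,0.001,-0.023],[0.002,0.001,-0.0255],[0.002,0.001,-0.027]], "dr": [[-0.04,0.003,0],[-0.09,0.005,0],[-0.13,0.005,0],[-0.155,0.005,0],[-0.18,0.005,0],[-0.2,0.005,0],[-0.2,0.005,0]]}}

```text
time: 26.7
eef_pos: [0.5627, 0.0154, 0.1648]
tcp_rot: [0.001, 0.704, -0.0, 0.71]
contact_force: [12.4, -0.4, -5.0]
opening: -0.001
```

```bash
python3 kc.py k3
```

```text
26.7 [0.5626636  0.01536696 0.16480667] 89.94281886387891 [12.41467997 -0.44648287 -4.99656501] -0.000547288688739284
knob 1651 ((549.2808837890625, 15.009510040283203), 15.302807807922363)
q 0.051417692182089025 r 0.1155116718540459
[0.2  0.02] [ 0.001  -0.0073  0.0231] [ 0.2074  0.0085 -0.0015]
[0.1  0.02] [ 0.0009 -0.0035  0.012 ] [ 0.1074  0.0086 -0.001 ]
[0.05 0.02] [ 0.0009 -0.002   0.0064] [ 0.0574  0.0086 -0.0008]
[0.   0.02] [ 0.0008 -0.0008  0.0007] [ 0.0074  0.0086 -0.0006]
[-0.03  0.02] [ 0.0008 -0.0003 -0.0028] [-0.0226  0.0086 -0.0005]
```

A 12 N reaction means the bar is at its stop. I'll back away, rise clear and verify.

{"fn": "play_rows", "kwargs": {"claw": [255,255,255,255,255,255,255,255,255,255,255,255,255,255], "travel": [[0,0,0.01],[0,0,0.03],[0,0,0.05],[-0.03,0,0.06],[-0.07,0,0.06],[-0.11,0,0.06],[-0.15,0,0.06],[-0.17,0,0.05],[-0.17,0,0.03],[-0.17,0,0.01],[-0.17,0,0],[-0.17,0,0],[-0.17,0,0],[-0.17,0,0]], "dr": [[0,0,0],[0,0,0],[0,0,0],[0,0,0],[0,0,0],[0,0,0],[0,0,0],[0,0,0],[0,0,0],[0,0,0],[0,0,0],[0,0,0],[0,0,0],[0,0,0]]}}

```text
time: 28.15
eef_pos: [0.5617, 0.0152, 0.3344]
tcp_rot: [0.001, 0.704, -0.0, 0.71]
contact_force: [0.4, 0.5, -0.0]
opening: 0.001
```

```bash
python3 kc.py k4; python3 - <<'E'
from kp import *
from plant import vision
d=vision.read_camera("wrist")
P=cloud(d);z=P[...,2];X=P[...,0]-c[0];Y=P[...,1]-c[1]
m=(abs(z-.104)<.004)&(abs(X)<.08)&(abs(Y)<.105); r=cv2.minAreaRect((P[m][:,:2]*1000).astype(np.float32)); print("rim",m.sum(),r)
m=(abs(z-.096)<.004)&(abs(X)<.06)&(abs(Y)<.085); q=P[m]; A=np.c_[q[:,:2]-c,np.ones(len(q))]; print("floor",len(q),np.linalg.lstsq(A,q[:,2],rcond=None)[0])
d=vision.read_camera("scene"); cv2.imwrite("pics/k4s.png",cv2.resize(d["img"][80:330,30:430],None,fx=2,fy=2)[:,:,::-1])
E
```

```text
28.15 [0.56172521 0.01515805 0.33444822] 89.91635899052538 [ 0.37207041  0.45151995 -0.02582088] 0.0008260180877295274
knob 314 ((542.862548828125, 14.543573379516602), 8.723563194274902)
q -0.00415778074782525 r 0.11484031465201688
[0.2  0.02] [ 0.1706 -0.0072  0.0226] [ 0.2069  0.0082 -0.0015]
[0.1  0.02] [ 0.1705 -0.0034  0.0116] [ 0.1069  0.0083 -0.0011]
[0.05 0.02] [ 0.1705 -0.0019  0.0059] [ 0.0569  0.0083 -0.0009]
[0.   0.02] [ 0.1705 -0.0007  0.0002] [ 0.0069  0.0083 -0.0007]
[-0.03  0.02] [ 0.1704 -0.0002 -0.0033] [-0.0231  0.0083 -0.0006]
rim 2940 ((543.9065551757812, 21.989761352539062), (190.2701416015625, 140.0975799560547), 89.49636840820312)
floor 13317 [-0.0009426   0.00042197  0.09646162]
```

View pics/k4.png

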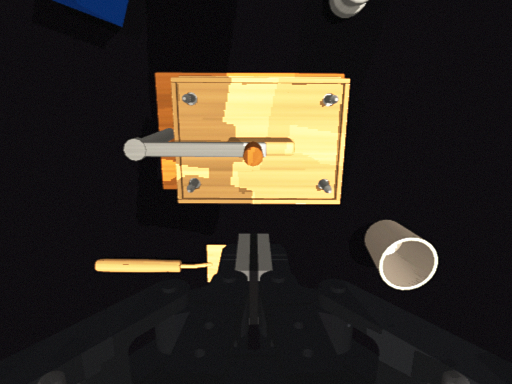

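View pics/k4s.png

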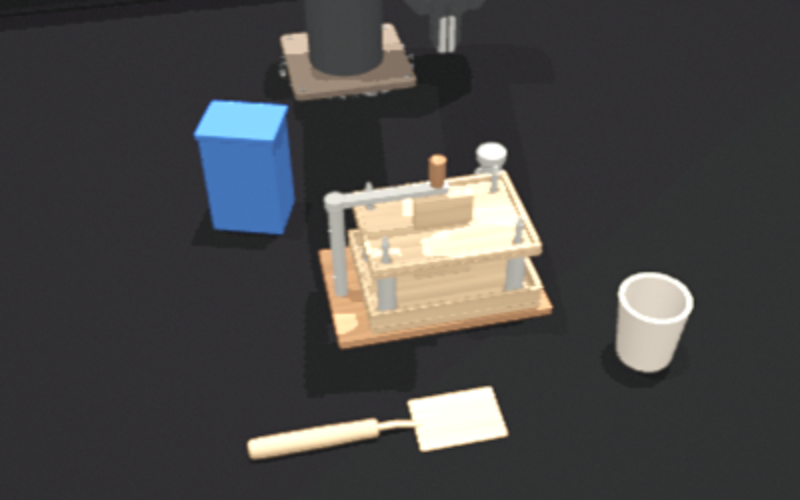

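The pictures show the bar shut along the rack's middle with its knob at (254,155). Both trays are seated, the gripper is clear, and the cup, whistle, box and spatula are still standing in place. Handing in.

```bash
python3 -c "
from plant import ctrl
print(ctrl.sign_off())"
```

```text
the job is handed in; nothing more can be done
None
```

Both trays are back on the rack and the keeper bar is shut. I handed the job in at about 28 s of the 70 s allowed; the sign-off gave no verdict.

I lowered the deep tray onto the base board, then the shallow tray onto the shoulders. I pushed the keeper with shut fingers along its arc until it met its stop, at about 12 N.

| Last check | Result |
|---|---|
| Deep tray (measured after placing) | centre within 0.7 mm of the rack's, tilt about 0.001 rad, floor at 20.5 mm (nominal 20) |
| Shallow tray (measured after the bar was shut) | centre within 0.6 mm, tilt about 0.001 rad, floor at 96.5 mm (nominal 96) |
| Keeper angle | about 0.00 rad, with the gripper about 15 cm above the knob |

- **Deep tray:** I did not measure it again after the shallow tray went on. The last pictures show it in place.
- **Other objects:** the cup, whistle, box and spatula look unmoved in the last pictures. I checked them by eye and did not measure their final positions.
- **Keeper reading during the push:** one reading taken in contact gave 0.05 rad, because the fingers were in the colour mask. The clean reading afterwards gave 0.00.
- **Extra step:** I gripped the deep tray once and let it go where it stood, so the wrist camera could measure the rack before I carried it.

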